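Fetch the cobalt bottle from behind the tall things

TASK

Get the small cobalt glass bottle out from behind the two tall things in the acrylic organizer: first stand the round spray can and the square lotion bottle aside, both on the bamboo tray, then stand the cobalt bottle in the steel ring dish. Once it is there, put the can and the lotion bottle back upright, each on the very spot where it stood at first. Set things down rather than dropping them, tip nothing over and leave everything else where it is.

Things in the scene. Friction and masses are not known exactly. Their poses are not given: they have to be found in the camera images.
- organizer: Fixed clear acrylic organizer, 194 (x) by 210 (y) mm, front (-x) roughly to the robot. Origin on the dresser top; low flat tier 12 mm high from x = -62 to +72 mm; closed rear tier 45 mm high from +72 to +132. On the low tier stand: can and lotion in front (x -33, y 26 and -26, either order); behind them bottle (x 14, y 0) between jar and tin (x 26, y 49 and -49, either order).
- tray: Fixed square bamboo tray, 160 by 160 mm, the side area, empty at the start. Origin: centre of its underside on the dresser top; inner floor about 6 mm up, rim 14 mm high and 6 mm thick; x and y along its sides.
- dish: Fixed round steel ring dish, 76 mm across, empty. Origin: centre of its underside; inner floor 3 mm up and about 66 mm across, rim 12 mm high.
- can: Loose upright hair-spray can: aluminium cylinder 42 mm across, 95 mm high, with a 40 mm wide white cap up to 120 mm. About 0.16 kg. Origin: centre of its underside, z up.
- lotion: Loose upright square lotion bottle, warm grey plastic: 40 by 40 mm, 102 mm high, with a 28 mm wide round wooden cap up to 115 mm. About 0.18 kg. Origin: centre of its underside, z up, x and y square to its sides (nearly along the organizer's at the start).
- bottle: Loose small upright cobalt-blue glass bottle with a black twist cap: body 32 mm across and 44 mm high, cap 20 mm across, 64 mm high in all. About 0.07 kg. Origin: centre of its underside, z up. Jar and tin stand some 10 mm off its left and right: grip it with one finger in front and one behind (organizer -x and +x).
- jar: Bystander, loose: round white ceramic jar, 44 mm across, 44 mm high. Origin: centre of its underside. Leave it.
- tin: Bystander, loose: square brass tin, 38 by 38 mm, 44 mm high. Origin: centre of its underside. Leave it.
- holder: Bystander, loose: round bamboo toothpick holder, 40 mm across, 55 mm high, toothpicks up to 68 mm. Origin: centre of its underside. Leave it.

How it is judged:
On the way, in this order (a step that is already met when the one before it is completed fails the run):
1. spray can and lotion bottle both stand released on the bamboo tray, the cobalt bottle still in its place (within 20 mm) (x of can in the frame of tray between -0.06 and 0.06 m and y of can in the frame of tray between -0.06 and 0.06 m and z of each of can, lotion in the frame of tray below 0.014 m and angle between each of can, lotion's own z axis and vertical below 0.1 rad and linear speed of each of can, lotion below 0.03 m/s and contact force between the fingers and can below 0.1 N and x of lotion in the frame of tray between -0.06 and 0.06 m and y of lotion in the frame of tray between -0.06 and 0.06 m and contact force between the fingers and lotion below 0.1 N and distance of bottle from where it was at the start of the episode below 0.02 m), for 0.2 s.
2. the cobalt bottle stands released in the ring dish while can and lotion bottle are still on the tray (horizontal distance between bottle and dish below 0.018 m and z of bottle in the frame of dish below 0.008 m and angle between each of bottle, can, lotion's own z axis and vertical below 0.1 rad and linear speed of each of bottle, can, lotion below 0.03 m/s and contact force between the fingers and bottle below 0.1 N and x of can in the frame of tray between -0.06 and 0.06 m and y of can in the frame of tray between -0.06 and 0.06 m and z of each of can, lotion in the frame of tray below 0.014 m and contact force between the fingers and can below 0.1 N and x of lotion in the frame of tray between -0.06 and 0.06 m and y of lotion in the frame of tray between -0.06 and 0.06 m and contact force between the fingers and lotion below 0.1 N), for 0.2 s.
At the end, for the whole second after the job is handed in: The cobalt bottle stands upright on the floor of the ring dish (within 18 mm of its centre); can and lotion bottle stand upright within 15 mm of where each stood at the start; all released and at rest (horizontal distance between bottle and dish below 0.018 m and z of bottle in the frame of dish below 0.008 m and angle between each of bottle, can, lotion's own z axis and vertical below 0.1 rad and linear speed of each of bottle, can, lotion below 0.03 m/s and contact force between the fingers and bottle below 0.1 N and distance of each of can, lotion from where it was at the start of the episode below 0.015 m); the robot touches nothing.
It fails at once if jar, tin or toothpick holder is moved more than 12 mm (distance of any of jar, tin, holder from where it was at the start of the episode above 0.012 m).
It fails at once if can, lotion bottle or cobalt bottle is tipped over (more than 40 degrees) (angle between any of can, lotion, bottle's own z axis and vertical above 0.7 rad).
It fails at once if can, lotion bottle or cobalt bottle is dropped (falls free of the fingers faster than 0.6 m/s) ((contact force between the fingers and can below 0.05 N and linear speed of can above 0.6 m/s) or (contact force between the fingers and lotion below 0.05 N and linear speed of lotion above 0.6 m/s) or (contact force between the fingers and bottle below 0.05 N and linear speed of bottle above 0.6 m/s)).
It also fails if it takes over 125 s, if anything falls off the work surface, if the arm or the gripper's body presses on something with over 40 N, if the wrist force passes 120 N, or if a joint passes its speed limit or range.

ROBOT

A 7-joint arm with a two-finger parallel gripper is mounted at the origin on the work surface. World frame = base frame: x ahead of the robot, y to its left, z up, the work surface at z = 0. Lengths are in m, angles in rad, forces in N, time in s.
With the tool pointing down it reaches from about 0.425 to 0.875 m from the base axis. Payload 4.7 kg.
Tool frame: the origin (TCP) lies midway between the tips of the shut fingers; the grasp point (between the pads) lies 19 mm behind it; z points along the fingers, y is the direction in which the jaws open and shut (so a half turn about z gives the same grasp; the last joint's range is limited). The gripper opens to 87 mm and grips with 3 to 60 N. Pads are 19 mm wide; open, the fingers measure 117 mm over their backs; the gripper's body (75 mm by 190 mm) begins 51 mm behind the grasp point.
Start: joints at [1.243, 0.321, -0.07, 1.45, 0.023, 1.371, -0.057], TCP at [0.218, -0.612, 0.184] pointing down, gripper open.
Joint ranges: [-2.86, 2.86], [-0.3, 2.09], [-1.38, 1.24], [0.06, 2.45], [-1.56, 4.7], [0.09, 2.05], [-2.69, 2.69]. Speed limits (rad/s): [2.57, 2.57, 3.14, 3.14, 3.14, 3.14, 3.14].

INTERFACE

Orientations are given as a rotation vector (axis times angle).
In Python, from station import env gives the robot as it stands. The module is installed in compiled form; this text tells all that it offers.
- The arm moves only by the tool send_rows, never from a script. Its argument "targets" is one flat list of numbers, 7 for each row, row after row: the turn, a rotation vector about the tool's x, y, z in rad, then the shift along the tool's x, y, z in m, then the closure, from 0 (fully open) to 1 (shut). In form: [rx, ry, rz, tx, ty, tz, jaw, rx, ry, rz, tx, ty, tz, jaw, ...]. A call has 1 to 8 rows; each row shifts and turns the commanded pose from where the row before left it, along the tool's axes as they then stand; what a row does not reach is not made up. A row lasts 1/8 s, in which the tool goes at most 62.5 mm and 10.7 degrees, less where a joint would pass 70% of its speed; a pose out of reach is approached as far as the arm can. A call with a gripper value outside its range is refused whole. The fingers move at their own pace and stop on an object; the grip force is fixed at half the most. Time passes only in rows, so rows that do not move let the fingers close. It gives the time, the measured TCP pose, the force and the opening at its end, in the units of the state.
- env.get_state(): the state, without advancing time (a new reading comes with each control period).
- env.grab_frame(name): name is "scene" or "top"; returns a dict with "pixels" (480x640x3 uint8, red, green, blue), "fx", "fy", "cx", "cy" (pixels), "pose" (4x4, takes a point from camera to world coordinates). Camera axes: x right, y down, z forward; pixel columns grow to the right and rows downward; lengths in m; the calibration is good to about 2 mm. A picture is of the moment at which its call begins. There is no depth.
- env.close_job(): hands the job in, once; it reports no verdict.
The state is a dict: "time": time; "joint_pos": joint angles; "dq": joint speeds; "tau": joint torques, N m; "tool_pos": TCP position; "tcp_rot": TCP orientation; "ft_force": force on the tool from outside, world axes, zero at the start; "ft_torque": the same for the moment, N m; "opening": finger opening in m.
Only numpy, scipy, OpenCV 4.12 (cv2) and the standard library are available. Lean on these libraries where they do the work, as an engineer would, in place of code of your own. Each camera call takes 0.05 s, during which the arm holds its last target.

## Working session

There is one attempt and no reset: what is moved stays moved. The work goes in short steps, Python scripts to look and compute and a tool call to move; the robot and the scene stay as the last step left them, time stands still between calls to the robot, and variables do not carry over. Pictures are saved under pics/ and viewed, and the job is handed in when it is done.

Besides the shell and the picture viewer there is one more tool, called after ">>>" by a JSON object that holds its "fn" and its "kwargs". send_rows: Moves the arm, as the interface text tells. Its arguments: {"type":"object","properties":{"targets":{"type":"array","items":{"type":"number"}}},"required":["targets"]}

```bash
mkdir -p pics
python3 - <<'E'
from station import env
import cv2,numpy as np
s=env.get_state(); print({k:np.round(v,3) for k,v in s.items()})
for n in("scene","top"):
    f=env.grab_frame(n); print(n,f["fx"],f["fy"],f["cx"],f["cy"]);print(np.round(f["pose"],4))
    cv2.imwrite(f"pics/{n}0.png",f["pixels"][:,:,::-1])
    np.save(f"pics/{n}0.npy",f,allow_pickle=True)
E
```

```text
{'time': np.float64(0.0), 'joint_pos': array([ 1.243,  0.322, -0.07 ,  1.452,  0.023,  1.371, -0.057]), 'dq': array([ 0.   , -0.002,  0.001, -0.   , -0.   , -0.   , -0.002]), 'tau': array([-0.0000e+00, -4.9127e+01, -4.0400e-01, -3.1253e+01, -6.4000e-02,
        4.4000e-02,  0.0000e+00]), 'tool_pos': array([ 0.218, -0.612,  0.183]), 'tcp_rot': array([-3.094e+00, -5.340e-01,  1.000e-03]), 'ft_force': array([-0.485, -0.144, -1.043]), 'ft_torque': array([-0.022, -0.001,  0.017]), 'opening': np.float64(0.087)}
scene 475.17594996048473 475.17594996048473 324.3700524792741 232.48975047564898
[[ 0.7963  0.4459 -0.4087  0.9377]
 [ 0.6048 -0.5936  0.5308 -0.4636]
 [-0.0059 -0.6699 -0.7424  0.6995]
 [ 0.      0.      0.      1.    ]]
top 558.5219615070076 558.5219615070076 330.14591929104404 248.7633504813838
[[ 2.1600e-02 -9.8970e-01  1.4160e-01  4.3080e-01]
 [-9.9970e-01 -2.2500e-02 -5.1000e-03 -8.0000e-04]
 [ 8.3000e-03 -1.4150e-01 -9.8990e-01  1.0037e+00]
 [ 0.0000e+00  0.0000e+00  0.0000e+00  1.0000e+00]]
```

View pics/scene0.png

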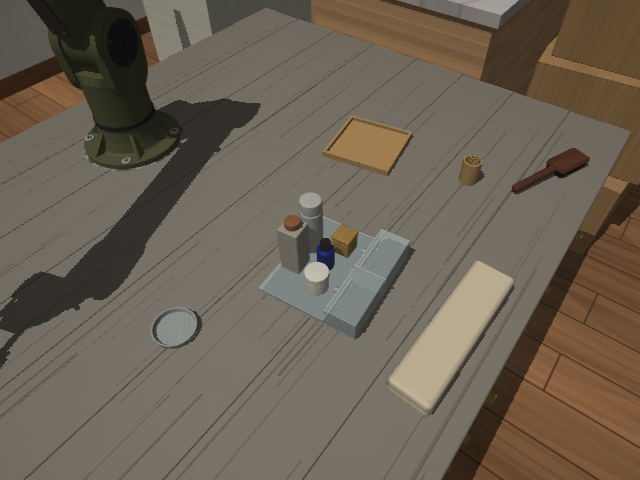

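View pics/top0.png

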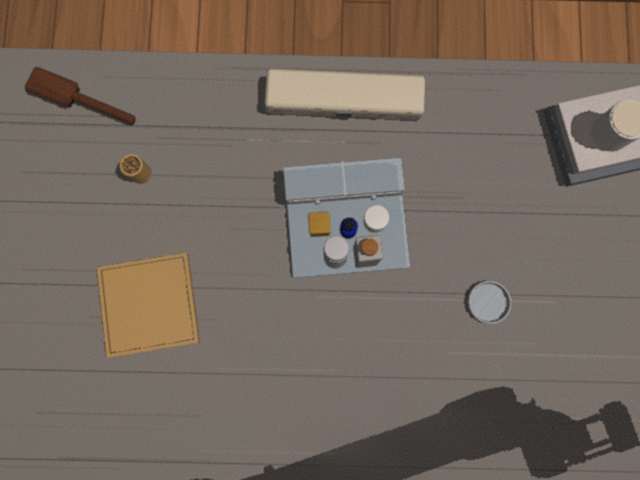

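```bash
cat > h.py <<'E'
import numpy as np,cv2
from scipy.spatial.transform import Rotation as R
def load(n): return np.load(f"pics/{n}.npy",allow_pickle=True).item()
def cast(f,u,v,z):
    d=f["pose"][:3,:3]@np.array([(u-f["cx"])/f["fx"],(v-f["cy"])/f["fy"],1]); o=f["pose"][:3,3]
    return o+d*(z-o[2])/d[2]
def proj(f,p):
    q=f["pose"][:3,:3].T@(np.asarray(p)-f["pose"][:3,3]); return np.array([f["cx"]+f["fx"]*q[0]/q[2],f["cy"]+f["fy"]*q[1]/q[2]])
E
python3 - <<'E'
from h import *
t=cv2.imread("pics/top0.png"); s=cv2.imread("pics/scene0.png")
cv2.imwrite("pics/topc.png",cv2.resize(t[145:295,270:430],None,fx=5,fy=5,interpolation=cv2.INTER_NEAREST)[:600])
cv2.imwrite("pics/scenec.png",cv2.resize(s[180:340,250:420],None,fx=4.5,fy=3.75,interpolation=cv2.INTER_NEAREST))
c=np.vstack([cv2.resize(t[240:370,85:215],(400,400)),])
d=cv2.resize(t[270:335,455:520],(400,400))
cv2.imwrite("pics/topd.png",np.hstack([c,d]))
E
```

```text
(no output)
```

View pics/topc.png

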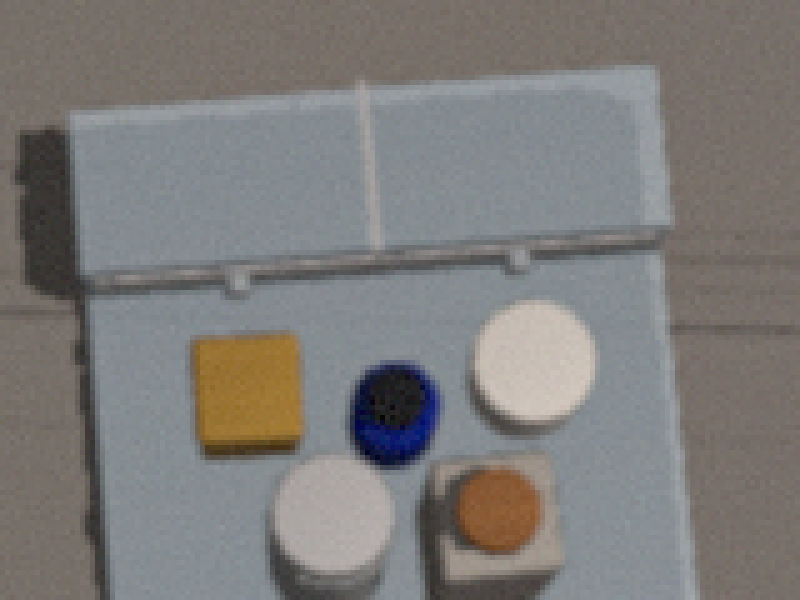

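View pics/scenec.png

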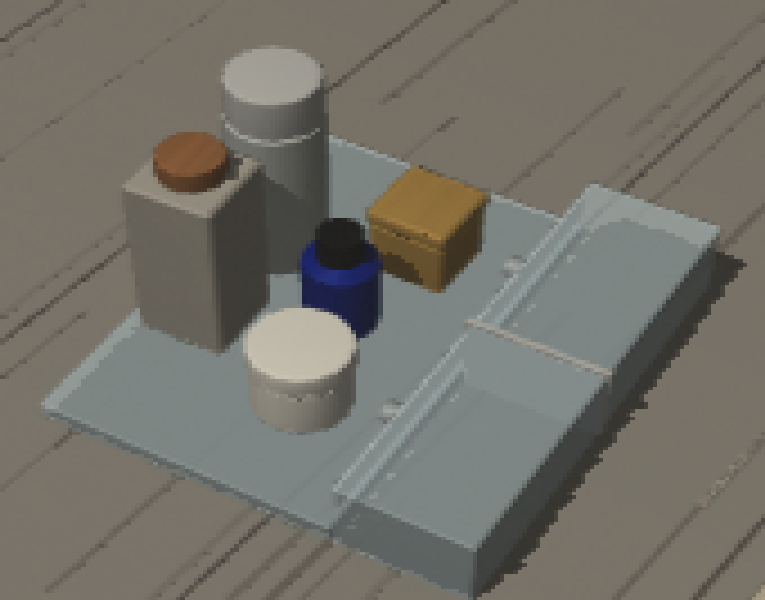

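View pics/topd.png

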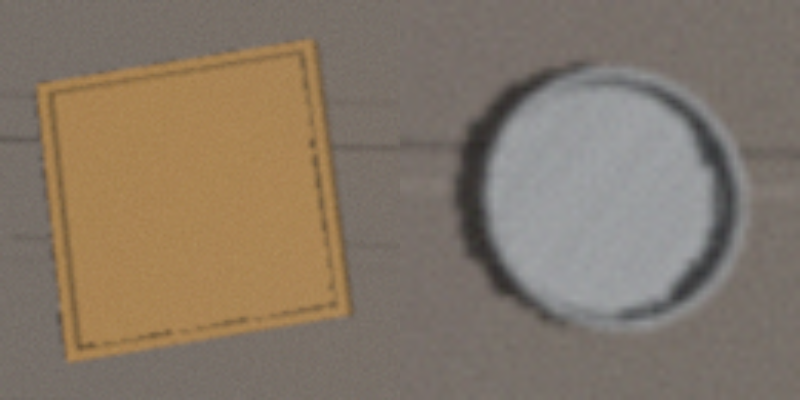

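```bash
cat >> h.py <<'E'
def tri(fa,a,fb,b):
    def ray(f,p): 
        d=f["pose"][:3,:3]@np.array([(p[0]-f["cx"])/f["fx"],(p[1]-f["cy"])/f["fy"],1]); return f["pose"][:3,3],d/np.linalg.norm(d)
    o1,d1=ray(fa,a);o2,d2=ray(fb,b)
    s=np.linalg.lstsq(np.stack([d1,-d2],1),o2-o1,rcond=None)[0]
    p,q=o1+s[0]*d1,o2+s[1]*d2
    return (p+q)/2,np.linalg.norm(p-q)
E
python3 - <<'E'
from h import *
T=load("top0");S=load("scene0")
tc=lambda x,y:(270+x/5-.4,145+y/5-.4)
sc=lambda x,y:(250+x/4.5-.4,180+y/3.75-.4)
pr=lambda n,*a:print(n,*[np.round(x,4) for x in a])
Z={"can":(.132,(332,516),(272,76)),"lot":(.127,(499,511),(191,155)),"bot":(.076,(398,400),(341,232)),"jar":(.056,(534,362),(300,346)),"tin":(.056,(249,389),(428,198))}
P={}
for k,(z,a,b) in Z.items():
    P[k]=cast(T,*tc(*a),z); pr(k,P[k],cast(S,*sc(*b),z),*tri(T,tc(*a),S,sc(*b)))
L=[cast(T,*tc(*c),.114) for c in [(437,457),(549,452),(562,570),(445,582)]]
pr("lotsq",np.mean(L,0)); 
for i in range(4):
    d=L[(i+1)%4]-L[i]; pr("side",np.linalg.norm(d),np.degrees(np.arctan2(d[1],d[0])))
# organizer mask
im=T["pixels"]; hsv=cv2.cvtColor(im,cv2.COLOR_RGB2HSV)
m=cv2.inRange(hsv,(5,110,100),(25,255,255)); 
n,l,st,ce=cv2.connectedComponentsWithStats(m)
for i in range(1,n):
    if st[i,4]>300: print(st[i],ce[i])
m2=np.zeros_like(m); m2[250:360,90:205]=m[250:360,90:205]
c=max(cv2.findContours(m2,0,1)[0],key=cv2.contourArea); r=cv2.minAreaRect(c); b=cv2.boxPoints(r)
Q=[cast(T,u,v,.014) for u,v in b]; pr("tray",np.mean(Q,0))
for i in range(4):
    d=Q[(i+1)%4]-Q[i]; pr("side",np.linalg.norm(d),np.degrees(np.arctan2(d[1],d[0])))
td=lambda x,y:(455+(x-400)*65/400-.4,270+y*65/400-.4)
e=[td(*p) for p in [(615,68),(615,328),(485,198),(747,198)]]
E=[cast(T,*p,.012) for p in e]; pr("dish",*E,np.mean(E,0))
# organizer corners front
for n,u,v in(("FL",292,276),("FR",408.5,268.5)): pr(n,cast(T,u,v,.012))
for n,x,y in (("FL",45,405),("FR?",330,530),("hinge",0,0)): pr(n,sc(x,y),cast(S,*sc(x,y),.012))
a=np.array([tc(85,277),tc(665,235),tc(70,113),tc(657,67)]); pr("rear",*[cast(T,*p,.045) for p in a])
o=P["jar"]-P["tin"];pr("ang jar->tin y",np.degrees(np.arctan2(o[0],-o[1])))
o=P["lot"]-P["can"];pr("ang",np.degrees(np.arctan2(o[0],-o[1])))
rot=R.from_rotvec([-3.094,-.534,.001]).as_matrix(); pr("tool",rot)
E
```

```text
can [ 0.5573 -0.0145  0.132 ] [ 0.5601 -0.0125  0.132 ] [ 0.5586 -0.0133  0.1314] 0.0033
lot [ 0.5608 -0.0675  0.127 ] [ 0.564  -0.0659  0.127 ] [ 0.5622 -0.0664  0.1259] 0.0034
bot [ 0.6055 -0.0368  0.076 ] [ 0.6086 -0.0334  0.076 ] [ 0.6071 -0.0353  0.0761] 0.0046
jar [ 0.6237 -0.0844  0.056 ] [ 0.6269 -0.0834  0.056 ] [ 0.6251 -0.0835  0.0543] 0.003
tin [0.6119 0.0139 0.056 ] [0.613 0.019 0.056] [0.613  0.0153 0.0587] 0.0043
lotsq [ 0.5614 -0.0683  0.114 ]
side 0.0363 -86.0959
side 0.0386 -173.2632
side 0.0378 97.1832
side 0.0407 4.4636
[   5    0   51   48 2215] [29.89255079 23.43205418]
[   53     0   336    57 17124] [224.35523242  26.1465195 ]
[ 390    0   47   58 2651] [413.27951716  28.2874387 ]
[  438     0   202    63 11918] [539.01510321  30.07845276]
[120 154  31  28 440] [135.24090909 167.70681818]
[309 212  21  22 433] [319.04618938 222.58891455]
[  97  253  102  104 8338] [147.0069561  304.67546174]
tray [0.4666 0.3152 0.014 ]
side 0.169 -79.3815
side 0.1601 -167.6838
side 0.1653 100.3321
side 0.1594 13.6478
dish [ 0.5217 -0.2913  0.012 ] [ 0.447  -0.2899  0.012 ] [ 0.4833 -0.2531  0.012 ] [ 0.485  -0.3288  0.012 ] [ 0.4843 -0.2908  0.012 ]
FL [0.5222 0.0609 0.012 ]
FR [ 0.5403 -0.1466  0.012 ]
FL [259.6 287.6] [ 0.5471 -0.1451  0.012 ]
FR? [322.9333 320.9333] [ 0.6776 -0.1317  0.012 ]
hinge [249.6 179.6] [0.3361 0.0536 0.012 ]
rear [0.6526 0.0725 0.045 ] [ 0.6726 -0.1311  0.045 ] [0.7119 0.0798 0.045 ] [ 0.7337 -0.1281  0.045 ]
ang jar->tin y 6.8323
ang 3.8139
tool [[ 9.421e-01  3.352e-01 -9.000e-04]
 [ 3.352e-01 -9.421e-01  1.700e-03]
 [-3.000e-04 -1.900e-03 -1.000e+00]]
```

>>> {"fn": "send_rows", "kwargs": {"targets": [0,0,-0.165,0,0,0,0,0,0,-0.165,0,0,0,0,0,0,-0.165,0,0,0,0,0,0,-0.165,0,0,0,0,0,0,-0.165,0,0,0,0,0,0,-0.165,0,0,0,0,0,0,-0.165,0,0,0,0,0,0,-0.165,0,0,0,0]}}

```text
time: 1.1
tool_pos: [0.2177, -0.6121, 0.1836]
tcp_rot: [-2.111, -2.325, -0.001]
ft_force: [-0.4, -0.3, 0.1]
opening: 0.0867
```

```bash
cat >> h.py <<'E'
def st(env,goal=None,yaw=5.3):
    s=env.get_state(); M=R.from_rotvec(s["tcp_rot"]).as_matrix()
    print("t",round(float(s["time"]),2),"pos",np.round(s["tool_pos"],4),"F",np.round(s["ft_force"],1),"op",round(float(s["opening"]),4),"yawY",round(float(np.degrees(np.arctan2(M[1,1],M[0,1]))),2),"zax",np.round(M[:,2],4))
    if goal is not None: print("shift tool",np.round(M.T@(np.array(goal)-s["tool_pos"]),4))
    return s
E
python3 -c "
from h import *; from station import env
st(env,[.5586,-.0133,.20])"
```

```text
t 1.1 pos [ 0.2177 -0.6121  0.1836] F [-0.4 -0.3  0.1] op 0.0867 yawY 5.52 zax [-4.e-04  1.e-03 -1.e+00]
shift tool [ 0.5632  0.397  -0.0159]
```

>>> {"fn": "send_rows", "kwargs": {"targets": [0,0,0,0.047,0.033,-0.002,0,0,0,0,0.047,0.033,-0.002,0,0,0,0,0.047,0.033,-0.002,0,0,0,0,0.047,0.033,-0.002,0,0,0,0,0.047,0.033,-0.002,0,0,0,0,0.047,0.033,-0.002,0,0,0,0,0.047,0.033,-0.002,0,0,0,0,0.047,0.033,-0.002,0]}}

```text
time: 2.1
tool_pos: [0.447, -0.2122, 0.2001]
tcp_rot: [2.118, 2.32, -0.001]
ft_force: [0.4, -0.4, 0.6]
opening: 0.0871
```

>>> {"fn": "send_rows", "kwargs": {"targets": [0,0,0,0.047,0.033,0,0,0,0,0,0.047,0.033,0,0,0,0,0,0.047,0.033,0,0,0,0,0,0.046,0.034,0,0,0,0,0,0,0,0,0]}}

```text
time: 2.72
tool_pos: [0.5628, -0.0093, 0.1999]
tcp_rot: [-2.105, -2.328, -0.004]
ft_force: [-0.1, 0.1, -0.6]
opening: 0.0871
```

```bash
python3 -c "
from h import *; from station import env
st(env,[.5586,-.0133,.078])"
```

```text
t 2.73 pos [ 0.5628 -0.0093  0.1999] F [-0.1  0.1 -0.6] op 0.0871 yawY 5.75 zax [-1.0e-04  3.9e-03 -1.0e+00]
shift tool [-0.0041 -0.0046  0.1218]
```

>>> {"fn": "send_rows", "kwargs": {"targets": [0,0,0,-0.004,-0.004,0.005,0,0,0,0,0,0,0.005,0,0,0,0,0,0,0,0]}}

```text
time: 3.1
tool_pos: [0.5576, -0.0218, 0.1896]
tcp_rot: [-2.121, -2.317, 0.002]
ft_force: [-0.4, -0.2, -0.1]
opening: 0.0866
```

```bash
python3 -c "
from h import *; from station import env
st(env,[.5586,-.0133,.078])
f=env.grab_frame('scene');cv2.imwrite('pics/s1.png',f['pixels'][:,:,::-1]) "
```

```text
t 3.1 pos [ 0.5576 -0.0218  0.1896] F [-0.4 -0.2 -0.1] op 0.0866 yawY 5.05 zax [-1.2e-03 -8.0e-04 -1.0e+00]
shift tool [0.0085 0.0019 0.1116]
```

View pics/s1.png

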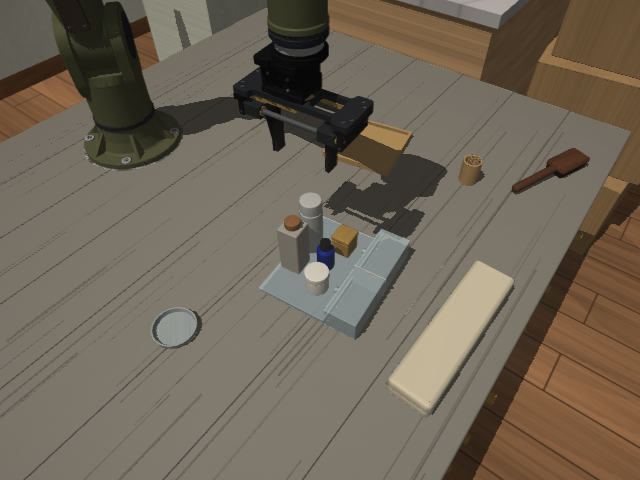

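```bash
python3 -c "
from h import *; from station import env
S=load('scene0')
print(proj(S,[.5576,-.0218,.19]))
s=st(env,[.5586,-.0133,.078]); print(s['dq'])"
```

```text
[304.27824678 176.56677266]
t 3.15 pos [ 0.558  -0.0214  0.19  ] F [-0.3 -0.3  0.1] op 0.0869 yawY 5.09 zax [-4.e-04 -6.e-04 -1.e+00]
shift tool [0.0081 0.0014 0.112 ]
[-0.00607733 -0.00079114 -0.00711751 -0.01261607  0.00014182 -0.00034367
 -0.00193305]
```

>>> {"fn": "send_rows", "kwargs": {"targets": [0,0,0,0,0,0,0,0,0,0,0,0,0,0]}}

```text
time: 3.4
tool_pos: [0.5585, -0.0201, 0.1905]
tcp_rot: [2.118, 2.32, 0.0]
ft_force: [-0.1, -0.4, 0.4]
opening: 0.0872
```

```bash
python3 -c "
from h import *; from station import env
s=st(env,[.5586,-.0133,.078]); print(s['dq'])"
```

```text
t 3.4 pos [ 0.5585 -0.0201  0.1905] F [-0.1 -0.4  0.4] op 0.0872 yawY 5.21 zax [ 4.e-04 -2.e-04 -1.e+00]
shift tool [0.0068 0.0007 0.1125]
[-0.00256406  0.00091807 -0.00099442 -0.00025575 -0.00060834 -0.00054769
 -0.00147347]
```

```bash
python3 -c "
from h import *; from station import env
f=env.grab_frame('scene');g=env.grab_frame('top')
a=f['pixels'][90:300,220:430,::-1].copy();b=g['pixels'][150:300,270:420,::-1].copy()
p=proj(f,[.5585,-.0201,.1905]);print(p,proj(g,[.5585,-.0201,.1905]))
a=cv2.resize(a,(400,400));b=cv2.resize(b,(400,400))
cv2.imwrite('pics/s2.png',np.hstack([a,b]))
"
```

```text
[305.35989989 175.99558866] [340.57825966 241.37312945]
```

View pics/s2.png

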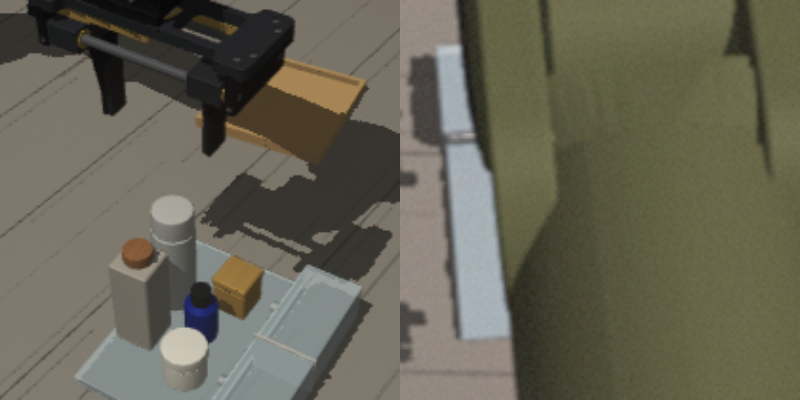

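```bash
python3 -c "
from h import *; from station import env
from scipy.optimize import least_squares
f=load('scene0')
d=np.array([np.cos(.0925),np.sin(.0925),0])
q=[np.array([220+x*.525,90+y*.525]) for x,y in((113,112),(210,153))]
for w in (.087,.102,.117):
  r=least_squares(lambda p:np.r_[proj(f,p-d*w/2)-q[0],proj(f,p+d*w/2)-q[1]],[.55,-.02,.19]);print(w,r.x,r.fun)
c=np.array([.5585,-.0201,.1905])
for w in (.087,.117): print(w,proj(f,c-d*w/2),proj(f,c+d*w/2))
print(q)
"
```

```text
0.087 [ 0.59421116 -0.06270993  0.27010849] [-0.19681527  0.49105128  0.18790229 -0.46881352]
0.102 [0.5349908  0.00640253 0.19606758] [-0.19681527  0.49105129  0.18790228 -0.46881351]
0.117 [0.47577044 0.075515   0.12202668] [-0.19681531  0.49105128  0.18790232 -0.46881349]
0.087 [283.35542771 166.854549  ] [328.27457906 185.51474409]
0.117 [275.96896387 163.78608372] [336.39754792 188.88916633]
[array([279.325, 148.8  ]), array([330.25 , 170.325])]
```

>>> {"fn": "send_rows", "kwargs": {"targets": [0,0,0,0,0,0,1,0,0,0,0,0,0,1,0,0,0,0,0,0,1,0,0,0,0,0,0,1,0,0,0,0,0,0,1,0,0,0,0,0,0,1,0,0,0,0,0,0,1]}}

```text
time: 4.38
tool_pos: [0.5584, -0.02, 0.1902]
tcp_rot: [-2.118, -2.32, 0.0]
ft_force: [1.2, -0.2, -1.2]
opening: 0.0251
```

```bash
python3 -c "
from h import *; from station import env
s=st(env)
f=env.grab_frame('scene')
a=f['pixels'][90:300,220:430,::-1].copy()
p=proj(f,s['tool_pos']);print(p)
a=cv2.resize(a,(600,600),interpolation=2)
cv2.imwrite('pics/s3.png',a)
"
```

```text
t 4.38 pos [ 0.5584 -0.02    0.1902] F [ 1.2 -0.2 -1.2] op 0.0251 yawY 5.21 zax [-1.e-04 -1.e-04 -1.e+00]
[305.35048151 176.08193462]
```

View pics/s3.png

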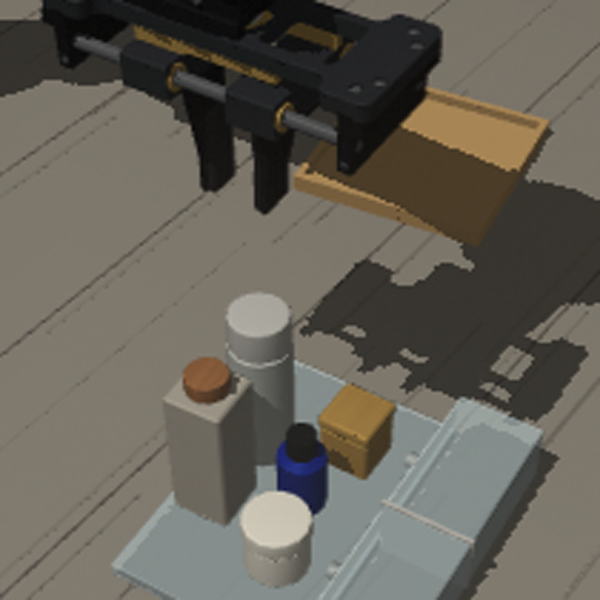

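```bash
python3 -c "
from h import *
T=load('top0');f=load('scene0')
tc=lambda x,y:(270+x/5-.4,145+y/5-.4)
a=cast(T,*tc(70,113),.045);b=cast(T,*tc(20,130),0);c=cast(T,*tc(85,277),.045);d=cast(T,*tc(30,290),0)
k=(b-a)/.045;k2=(d-c)/.045;print(k,k2)
k=(k+k2)/2
for p in ([.5584,-.02,.19],[.5584,-.02,.226],[.535,.006,.196]):
  s=np.array(p)+k*p[2]; uv=proj(f,s*[1,1,0]);print(s,uv,(uv-[220,90])/.35)
"
```

```text
[ 0.13910197  0.49009699 -1.        ] [ 0.11242465  0.52121044 -1.        ]
[ 5.82295029e-01  7.60742051e-02 -1.66533454e-16] [348.10349066 227.38812744] [366.00997333 392.53750696]
[ 5.86822508e-01  9.42777387e-02 -1.94289029e-16] [355.15300081 223.07519587] [386.15143088 380.21484533]
[ 5.59649609e-01  1.05108127e-01 -1.66533454e-16] [347.27365004 214.20563339] [363.63900012 354.87323826]
```

```bash
python3 -c "
from h import *
a=cv2.imread('pics/s3.png')[240:440,280:600]
cv2.imwrite('pics/s3z.png',np.clip(cv2.resize(a,None,fx=2.5,fy=2.5).astype(float)*1.3,0,255).astype(np.uint8))"
```

```text
(no output)
```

View pics/s3z.png

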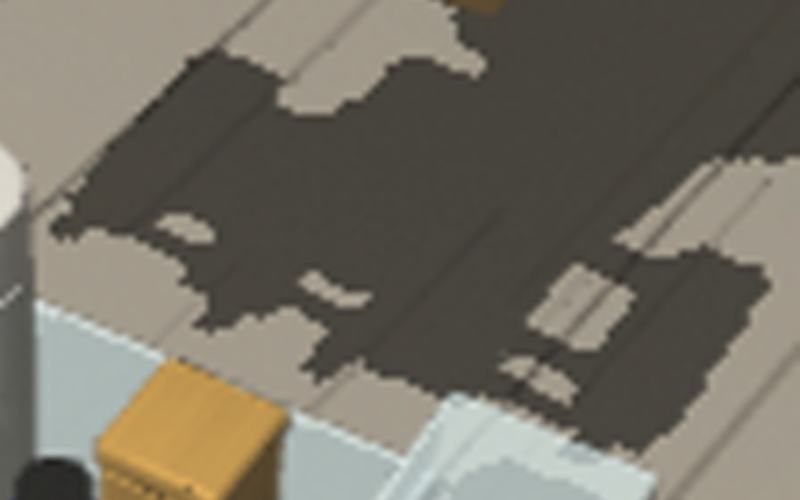

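>>> {"fn": "send_rows", "kwargs": {"targets": [0,0,0,0.03,-0.025,0,1,0,0,0,0.03,-0.025,0,1,0,0,0,0.03,-0.025,0,1,0,0,0,0.03,-0.025,0,1,0,0,0,0,0,0.04,1,0,0,0,0,0,0.04,1,0,0,0,0,0,0.04,1,0,0,0,0,0,0.03,1]}}

```text
time: 5.42
tool_pos: [0.4473, 0.0902, 0.0388]
tcp_rot: [-2.118, -2.32, 0.001]
ft_force: [0.1, -1.1, 0.3]
opening: 0.0004
```

>>> {"fn": "send_rows", "kwargs": {"targets": [0,0,0,0,0,0.01,1,0,0,0,0,0,0.01,1,0,0,0,0,0,0.005,1,0,0,0,0,0,0,1]}}

```text
time: 5.92
tool_pos: [0.4483, 0.0904, 0.0156]
tcp_rot: [2.118, 2.32, 0.0]
ft_force: [-0.9, 0.4, 0.1]
opening: 0.0003
```

```bash
python3 -c "
from h import *; from station import env
s=st(env)
f=env.grab_frame('scene')
p=proj(f,s['tool_pos']);print(p)
a=cv2.resize(f['pixels'][100:300,180:380,::-1],(600,600),interpolation=2)
cv2.imwrite('pics/s4.png',a)
"
```

```text
t 5.92 pos [0.4483 0.0904 0.0156] F [-0.9  0.4  0.1] op 0.0003 yawY 5.21 zax [ 6.e-04 -1.e-04 -1.e+00]
[300.35192575 190.3346888 ]
```

View pics/s4.png

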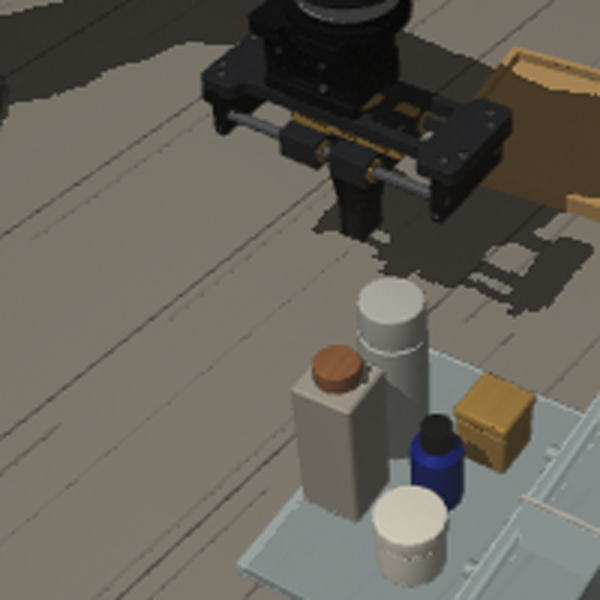

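```bash
python3 -c "
from h import *
f=load('scene0')
for h in (.0156,.03,.04,.05):
  p=np.array([.4483,.0904,h]);s=p+np.array([.125,.505,-1])*h;print(h,(proj(f,p)-[180,100])*3,(proj(f,s)-[180,100])*3)
"
```

```text
0.0156 [361.0717263  270.94578329] [371.1180223  282.12169423]
0.03 [360.17288624 255.70711682] [379.45886608 277.56345018]
0.04 [359.53719706 244.92983197] [385.22111569 274.41439948]
0.05 [358.89183952 233.98863272] [390.95895187 271.27869063]
```

>>> {"fn": "send_rows", "kwargs": {"targets": [0,0,0,0,0,0.005,1,0,0,0,0,0,0.005,1,0,0,0,0,0,0.003,1,0,0,0,0,0,0.003,1,0,0,0,0,0,0.003,1]}}

```text
time: 6.6
tool_pos: [0.4479, 0.0904, -0.004]
tcp_rot: [-2.118, -2.32, 0.0]
ft_force: [0.4, 0.2, 0.1]
opening: 0.0002
```

>>> {"fn": "send_rows", "kwargs": {"targets": [0,0,0,0,0,0.005,1,0,0,0,0,0,0.005,1,0,0,0,0,0,0.005,1,0,0,0,0,0,0.005,1,0,0,0,0,0,0.002,1,0,0,0,0,0,0.002,1]}}

```text
time: 7.35
tool_pos: [0.448, 0.0904, -0.0279]
tcp_rot: [2.118, 2.32, 0.0]
ft_force: [0.2, -0.2, -0.2]
opening: 0.0006
```

>>> {"fn": "send_rows", "kwargs": {"targets": [0,0,0,0,0,0.002,1,0,0,0,0,0,0.002,1,0,0,0,0,0,0,1]}}

```text
time: 7.72
tool_pos: [0.4478, 0.0904, -0.0319]
tcp_rot: [-2.118, -2.32, 0.0]
ft_force: [-0.3, 0.6, -0.5]
opening: 0.0005
```

>>> {"fn": "send_rows", "kwargs": {"targets": [0,0,0,0,0,0.002,1,0,0,0,0,0,0,1]}}

```text
time: 7.98
tool_pos: [0.4478, 0.0903, -0.0339]
tcp_rot: [-2.118, -2.32, 0.0]
ft_force: [-0.2, 0.4, 0.3]
opening: 0.0006
```

>>> {"fn": "send_rows", "kwargs": {"targets": [0,0,0,0,0,0.002,1,0,0,0,0,0,0,1]}}

```text
time: 8.22
tool_pos: [0.4477, 0.0903, -0.0359]
tcp_rot: [-2.118, -2.32, 0.0]
ft_force: [0.1, 0.1, 0.1]
opening: 0.0004
```

```bash
python3 -c "
from h import *; from station import env
s=st(env)
f=env.grab_frame('scene')
a=cv2.resize(f['pixels'][100:300,180:380,::-1],(600,600),interpolation=2)
cv2.imwrite('pics/s5.png',a)
"
```

```text
t 8.22 pos [ 0.4477  0.0903 -0.0359] F [0.1 0.1 0.1] op 0.0004 yawY 5.21 zax [-4.e-04 -1.e-04 -1.e+00]
```

View pics/s5.png

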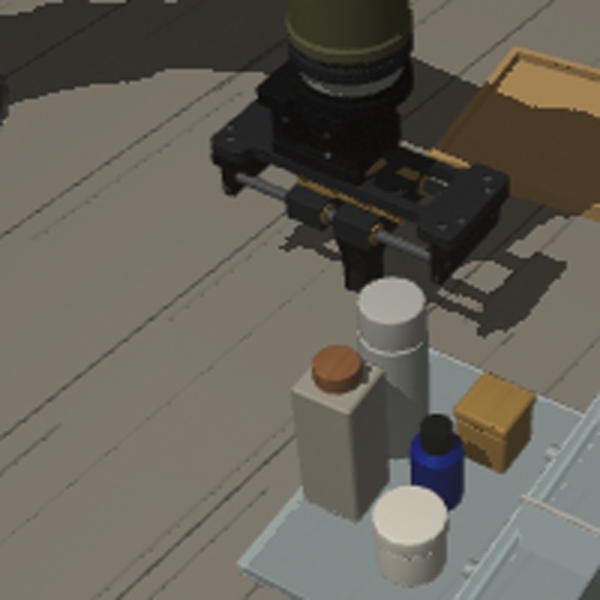

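>>> {"fn": "send_rows", "kwargs": {"targets": [0,0,0,0,0,0.002,1,0,0,0,0,0,0,1]}}

```text
time: 8.52
tool_pos: [0.448, 0.0904, -0.0378]
tcp_rot: [2.118, 2.32, -0.0]
ft_force: [-0.3, 0.6, 0.3]
opening: 0.0004
```

>>> {"fn": "send_rows", "kwargs": {"targets": [0,0,0,0,0,0.002,1,0,0,0,0,0,0,1]}}

```text
time: 8.78
tool_pos: [0.448, 0.0903, -0.038]
tcp_rot: [2.118, 2.32, -0.004]
ft_force: [-8.3, -2.2, 22.6]
opening: 0.0006
```

>>> {"fn": "send_rows", "kwargs": {"targets": [0,0,0,0,0,0.001,1,0,0,0,0,0,0,1]}}

```text
time: 9.02
tool_pos: [0.4479, 0.0903, -0.038]
tcp_rot: [2.117, 2.32, -0.005]
ft_force: [-12.0, -2.3, 33.5]
opening: 0.0001
```

>>> {"fn": "send_rows", "kwargs": {"targets": [0,0,0,0,0,-0.01,1,0,0,0,0,0,-0.04,0,0,0,0,0,0,-0.05,0,0,0,0,0,0,-0.05,0,0,0,0,0,0,-0.05,0,0,0,0,-0.028,0.025,0,0,0,0,0,-0.028,0.025,0,0,0,0,0,-0.028,0.025,0,0]}}

```text
time: 10.02
tool_pos: [0.5311, 0.0125, 0.1594]
tcp_rot: [2.118, 2.319, -0.0]
ft_force: [-0.4, 0.1, -0.4]
opening: 0.0627
```

>>> {"fn": "send_rows", "kwargs": {"targets": [0,0,0,-0.028,0.025,0,0,0,0,0,-0.001,0,0,0,0,0,0,0,0,0,0,0,0,0,0,0,0,0]}}

```text
time: 10.52
tool_pos: [0.5571, -0.0118, 0.1594]
tcp_rot: [2.116, 2.322, -0.0]
ft_force: [0.2, -0.4, -0.5]
opening: 0.0867
```

```bash
python3 -c "
from h import *; from station import env
s=st(env,[.5586,-.0133,.040])
f=env.grab_frame('scene')
a=cv2.resize(f['pixels'][100:300,220:420,::-1],(600,600),interpolation=2)
cv2.imwrite('pics/s6.png',a)
"
```

```text
t 10.53 pos [ 0.5571 -0.0118  0.1594] F [ 0.2 -0.4 -0.5] op 0.0867 yawY 5.32 zax [-0.e+00 -4.e-04 -1.e+00]
shift tool [-0.0016  0.0013  0.1194]
```

View pics/s6.png

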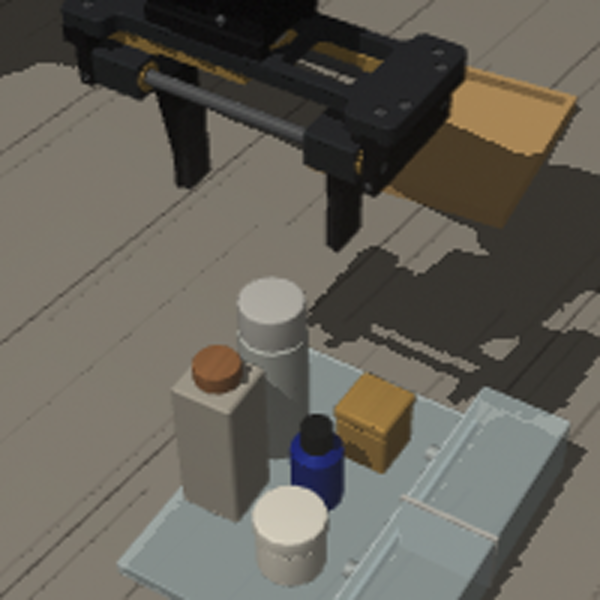

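>>> {"fn": "send_rows", "kwargs": {"targets": [0,0,0,-0.001,0.001,0.02,0,0,0,0,0,0,0.02,0,0,0,0,0,0,0.02,0,0,0,0,0,0,0.015,0,0,0,0,0,0,0.005,0,0,0,0,0,0,0,0]}}

```text
time: 11.32
tool_pos: [0.5589, -0.0138, 0.079]
tcp_rot: [-2.118, -2.32, 0.0]
ft_force: [0.6, -1.1, 0.7]
opening: 0.087
```

```bash
python3 -c "
from h import *; from station import env
s=st(env,[.5586,-.0133,.040])
f=env.grab_frame('scene')
a=cv2.resize(f['pixels'][130:280,240:390,::-1],(600,600),interpolation=2)
cv2.imwrite('pics/s7.png',a)
"
```

```text
t 11.32 pos [ 0.5589 -0.0138  0.079 ] F [ 0.6 -1.1  0.7] op 0.087 yawY 5.22 zax [-3.e-04  3.e-04 -1.e+00]
shift tool [ 0.0005 -0.0002  0.039 ]
```

View pics/s7.png

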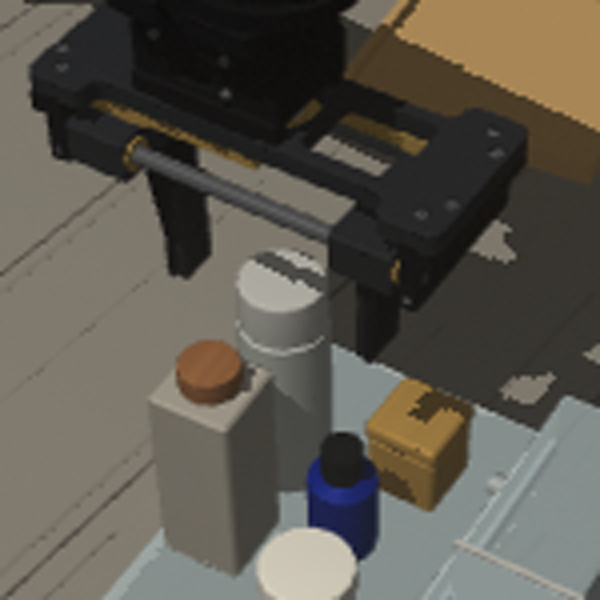

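>>> {"fn": "send_rows", "kwargs": {"targets": [0,0,0,0,0,0.01,0,0,0,0,0,0,0.01,0,0,0,0,0,0,0.01,0,0,0,0,0,0,0.008,0,0,0,0,0,0,0,0]}}

```text
time: 12.0
tool_pos: [0.5582, -0.0139, 0.0403]
tcp_rot: [-2.117, -2.319, 0.001]
ft_force: [-0.0, 0.4, 0.2]
opening: 0.0866
```

>>> {"fn": "send_rows", "kwargs": {"targets": [0,0,0,0,0,0,1,0,0,0,0,0,0,1,0,0,0,0,0,0,1,0,0,0,0,0,0,1,0,0,0,0,0,0,1,0,0,0,0,0,0,1,0,0,0,0,0,0,1,0,0,0,0,0,0,1]}}

```text
time: 13.0
tool_pos: [0.5589, -0.014, 0.0413]
tcp_rot: [2.118, 2.32, 0.0]
ft_force: [0.4, -0.0, -0.7]
opening: 0.0411
```

```bash
python3 -c "
from h import *; from station import env
s=st(env,[.5586,-.0133,.040])
f=env.grab_frame('scene')
a=cv2.resize(f['pixels'][130:280,240:390,::-1],(600,600),interpolation=2)
cv2.imwrite('pics/s8.png',a)
"
```

```text
t 13.0 pos [ 0.5589 -0.014   0.0413] F [ 0.4 -0.  -0.7] op 0.0411 yawY 5.21 zax [ 1.e-04 -1.e-04 -1.e+00]
shift tool [ 0.0007 -0.0003  0.0013]
```

View pics/s8.png

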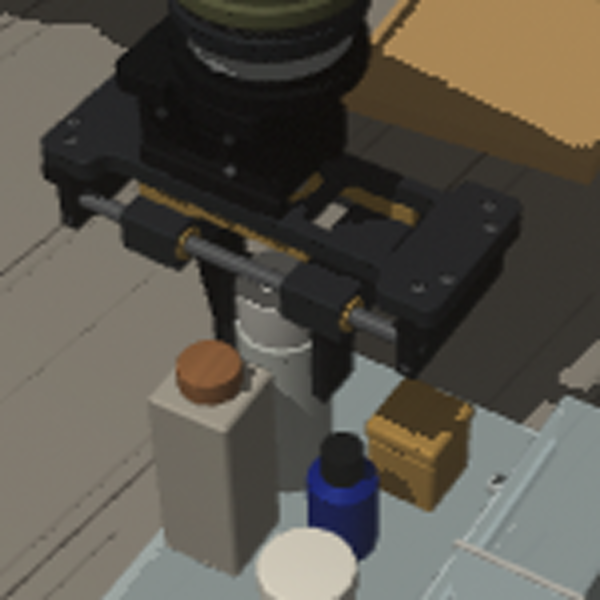

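>>> {"fn": "send_rows", "kwargs": {"targets": [0,0,0,0,0,-0.005,1,0,0,0,0,0,-0.015,1,0,0,0,0,0,-0.02,1,0,0,0,0,0,-0.02,1,0,0,0,0,0,-0.02,1,0,0,0,0.01,-0.002,0,1,0,0,0,0.02,-0.004,0,1,0,0,0,0.03,-0.005,0,1]}}

```text
time: 14.05
tool_pos: [0.5411, 0.0461, 0.1202]
tcp_rot: [-2.118, -2.318, 0.002]
ft_force: [0.4, 0.7, -1.5]
opening: 0.0413
```

>>> {"fn": "send_rows", "kwargs": {"targets": [0,0,0,0.035,-0.006,0,1,0,0,0,0.035,-0.006,0,1,0,0,0,0.035,-0.006,0,1,0,0,0,0.035,-0.006,0,1,0,0,0,0.035,-0.006,0,1,0,0,0,0.035,-0.006,0,1,0,0,0,0.035,-0.006,0,1,0,0,0,0.03,-0.005,0,1]}}

```text
time: 15.05
tool_pos: [0.4678, 0.3168, 0.1203]
tcp_rot: [-2.114, -2.322, 0.003]
ft_force: [0.1, -0.3, -0.5]
opening: 0.0417
```

>>> {"fn": "send_rows", "kwargs": {"targets": [0,0,0,0.02,-0.004,0,1,0,0,0,0.01,-0.002,0,1,0,0,0,0,0,0,1,0,0,0,0,0,0,1,0,0,0,0,0,0,1]}}

```text
time: 15.68
tool_pos: [0.4625, 0.3426, 0.1211]
tcp_rot: [2.12, 2.318, -0.001]
ft_force: [0.2, 0.9, -2.2]
opening: 0.0418
```

```bash
python3 -c "
from h import *; from station import env
s=st(env,[.4605,.3494,.0363])
f=env.grab_frame('scene')
cv2.imwrite('pics/s9.png',f['pixels'][:,:,::-1])
"
```

```text
t 15.68 pos [0.4625 0.3426 0.1211] F [ 0.2  0.9 -2.2] op 0.0418 yawY 5.11 zax [ 1.e-04 -7.e-04 -1.e+00]
shift tool [ 0.007  -0.0014  0.0848]
```

View pics/s9.png

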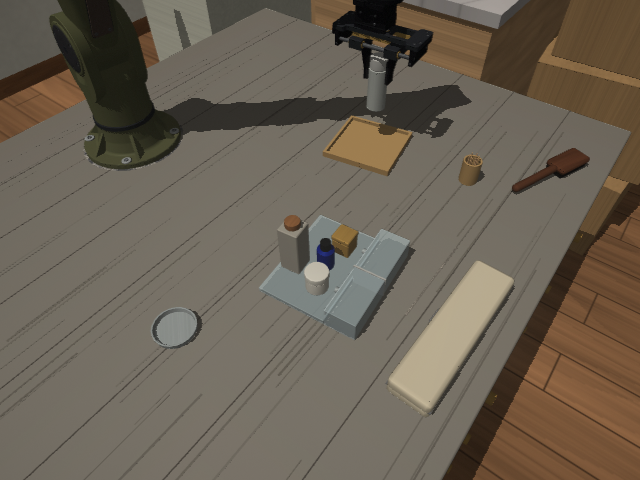

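>>> {"fn": "send_rows", "kwargs": {"targets": [0,0,0,0.004,-0.001,0.01,1,0,0,0,0.003,0,0.02,1,0,0,0,0,0,0.02,1,0,0,0,0,0,0.015,1,0,0,0,0,0,0.01,1,0,0,0,0,0,0.003,1,0,0,0,0,0,0,1]}}

```text
time: 16.6
tool_pos: [0.4605, 0.3508, 0.0434]
tcp_rot: [2.118, 2.32, 0.001]
ft_force: [-0.5, -0.7, -2.1]
opening: 0.0412
```

```bash
python3 -c "
from h import *; from station import env
s=st(env,[.4605,.3494,.0353])
f=env.grab_frame('scene')
cv2.imwrite('pics/s10.png',cv2.resize(f['pixels'][20:200,290:470,::-1],(600,600)))
"
```

```text
t 16.6 pos [0.4605 0.3508 0.0434] F [-0.5 -0.7 -2.1] op 0.0412 yawY 5.22 zax [ 3.e-04  2.e-04 -1.e+00]
shift tool [-0.0014 -0.0001  0.0081]
```

View pics/s10.png

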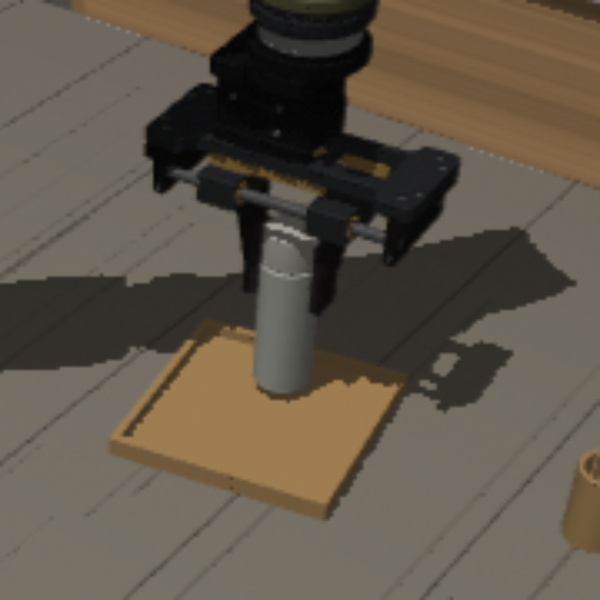

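>>> {"fn": "send_rows", "kwargs": {"targets": [0,0,0,0,0,0.003,1,0,0,0,0,0,0.002,1,0,0,0,0,0,0.002,1,0,0,0,0,0,0.001,1,0,0,0,0,0,0,1]}}

```text
time: 17.27
tool_pos: [0.4603, 0.3506, 0.0353]
tcp_rot: [2.118, 2.32, -0.0]
ft_force: [-1.0, -0.7, 0.1]
opening: 0.0418
```

>>> {"fn": "send_rows", "kwargs": {"targets": [0,0,0,0,0,0.001,1,0,0,0,0,0,0,1,0,0,0,0,0,0,0,0,0,0,0,0,0,0,0,0,0,0,0,0,0,0,0,0,0,0,0,0,0,0,0,0,0,0,0,0,0,0,0,0,-0.01,0]}}

```text
time: 18.27
tool_pos: [0.4598, 0.3501, 0.0438]
tcp_rot: [-2.118, -2.32, 0.003]
ft_force: [0.4, 0.5, 0.2]
opening: 0.0856
```

>>> {"fn": "send_rows", "kwargs": {"targets": [0,0,0,0,0,-0.02,0,0,0,0,0,0,-0.03,0,0,0,0,0,0,-0.03,0,0,0,0,0,0,-0.03,0,0,0,0,-0.02,0.005,0,0,0,0,0,-0.04,0.007,0,0,0,0,0,-0.05,0.008,0,0,0,0,0,-0.05,0.008,0,0]}}

```text
time: 19.27
tool_pos: [0.5034, 0.193, 0.1559]
tcp_rot: [2.116, 2.32, 0.002]
ft_force: [0.7, 0.1, -0.0]
opening: 0.0867
```

```bash
python3 -c "
from h import *; from station import env
s=st(env,[.5622,-.0664,.040])
f=env.grab_frame('scene')
cv2.imwrite('pics/s11.png',f['pixels'][:,:,::-1])
f=env.grab_frame('top')
cv2.imwrite('pics/t11.png',f['pixels'][:,:,::-1])
"
```

```text
t 19.27 pos [0.5034 0.193  0.1559] F [ 0.7  0.1 -0. ] op 0.0867 yawY 5.28 zax [ 0.0023  0.     -1.    ]
shift tool [-0.2636  0.0345  0.116 ]
```

View pics/s11.png

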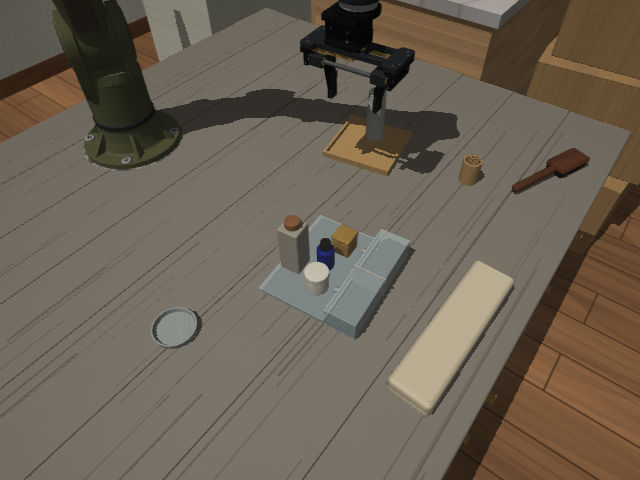

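View pics/t11.png

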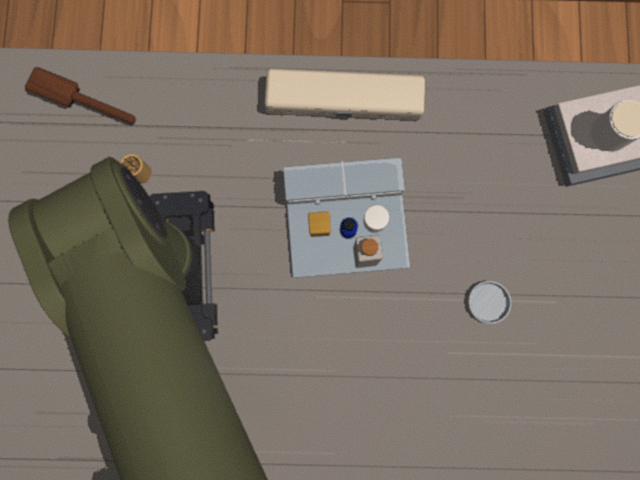

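>>> {"fn": "send_rows", "kwargs": {"targets": [0,0,0,-0.045,0.006,0,0,0,0,0,-0.045,0.006,0,0,0,0,0,-0.045,0.006,0,0,0,0,0,-0.045,0.006,0,0,0,0,0,-0.04,0.005,0,0,0,0,0,-0.03,0.004,0,0,0,0,0,-0.01,0.002,0,0,0,0,0,0,0,0,0]}}

```text
time: 20.38
tool_pos: [0.5615, -0.0612, 0.1549]
tcp_rot: [2.118, 2.32, 0.001]
ft_force: [-0.6, 0.5, 0.8]
opening: 0.0871
```

>>> {"fn": "send_rows", "kwargs": {"targets": [0,0,0,0,0,0,0,0,0,0,0,0,0,0,0,0,0,0,0,0,0]}}

```text
time: 20.75
tool_pos: [0.5612, -0.0611, 0.1543]
tcp_rot: [2.116, 2.321, -0.0]
ft_force: [-0.1, 0.2, -0.4]
opening: 0.0872
```

```bash
python3 -c "
from h import *; from station import env
s=st(env,[.5622,-.0664,.040])
"
```

```text
t 20.75 pos [ 0.5612 -0.0611  0.1543] F [-0.1  0.2 -0.4] op 0.0872 yawY 5.29 zax [ 0.e+00 -2.e-04 -1.e+00]
shift tool [-0.0054  0.0005  0.1143]
```

>>> {"fn": "send_rows", "kwargs": {"targets": [0,0,0,-0.005,0,0.01,0,0,0,0,0,0,0.025,0,0,0,0,0,0,0.025,0,0,0,0,0,0,0.02,0,0,0,0,0,0,0.015,0,0,0,0,0,0,0.01,0,0,0,0,0,0,0.008,0,0,0,0,0,0,0,0]}}

```text
time: 21.75
tool_pos: [0.5615, -0.0669, 0.0409]
tcp_rot: [-2.118, -2.32, 0.0]
ft_force: [-0.1, 0.0, 0.5]
opening: 0.0873
```

```bash
python3 -c "
from h import *; from station import env
s=st(env,[.5622,-.0664,.040])
f=env.grab_frame('scene')
cv2.imwrite('pics/s12.png',cv2.resize(f['pixels'][150:300,220:370,::-1],(600,600)))
"
```

```text
t 21.75 pos [ 0.5615 -0.0669  0.0409] F [-0.1  0.   0.5] op 0.0873 yawY 5.22 zax [-5.e-04  1.e-04 -1.e+00]
shift tool [0.0004 0.0007 0.0009]
```

View pics/s12.png

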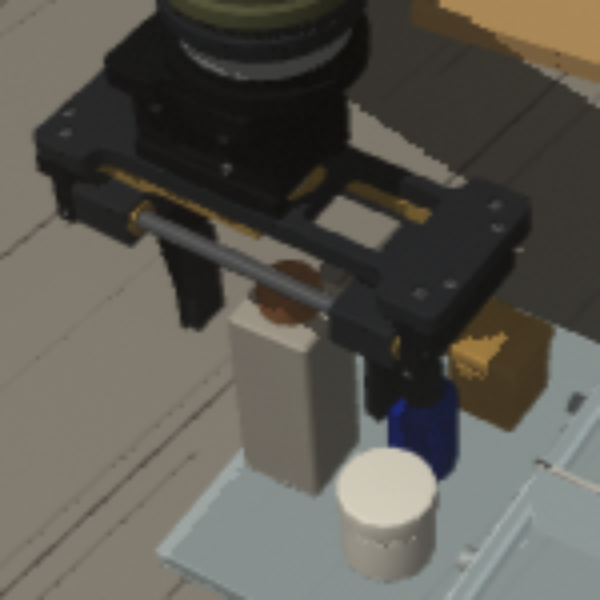

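>>> {"fn": "send_rows", "kwargs": {"targets": [0,0,0,0,0,0,1,0,0,0,0,0,0,1,0,0,0,0,0,0,1,0,0,0,0,0,0,1,0,0,0,0,0,0,1,0,0,0,0,0,0,1,0,0,0,0,0,0,1,0,0,0,0,0,0,1]}}

```text
time: 22.8
tool_pos: [0.5618, -0.067, 0.0412]
tcp_rot: [2.118, 2.32, 0.0]
ft_force: [0.6, -0.5, -0.5]
opening: 0.0403
```

```bash
python3 -c "
from h import *; from station import env
s=st(env,[.4735,.2826,.0363])
f=env.grab_frame('scene')
cv2.imwrite('pics/s13.png',cv2.resize(f['pixels'][150:300,220:370,::-1],(600,600)))
"
```

```text
t 22.8 pos [ 0.5618 -0.067   0.0412] F [ 0.6 -0.5 -0.5] op 0.0403 yawY 5.22 zax [ 2.e-04 -1.e-04 -1.e+00]
shift tool [ 0.3561 -0.0561  0.0049]
```

View pics/s13.png

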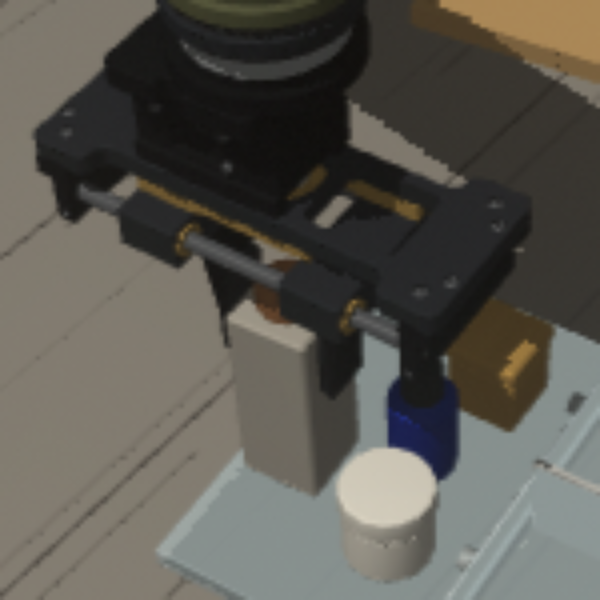

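>>> {"fn": "send_rows", "kwargs": {"targets": [0,0,0,0,0,-0.005,1,0,0,0,0,0,-0.015,1,0,0,0,0,0,-0.02,1,0,0,0,0,0,-0.02,1,0,0,0,0,0,-0.02,1,0,0,0,0.01,-0.002,0,1,0,0,0,0.02,-0.003,0,1,0,0,0,0.03,-0.005,0,1]}}

```text
time: 23.85
tool_pos: [0.545, -0.0067, 0.1202]
tcp_rot: [-2.118, -2.318, 0.001]
ft_force: [0.5, 0.0, -1.5]
opening: 0.0405
```

>>> {"fn": "send_rows", "kwargs": {"targets": [0,0,0,0.035,-0.005,0,1,0,0,0,0.035,-0.006,0,1,0,0,0,0.035,-0.005,0,1,0,0,0,0.035,-0.006,0,1,0,0,0,0.035,-0.005,0,1,0,0,0,0.035,-0.006,0,1,0,0,0,0.035,-0.005,0,1,0,0,0,0.03,-0.005,0,1]}}

```text
time: 24.85
tool_pos: [0.4758, 0.2644, 0.1203]
tcp_rot: [-2.114, -2.322, 0.002]
ft_force: [-0.3, 0.4, -1.8]
opening: 0.0403
```

>>> {"fn": "send_rows", "kwargs": {"targets": [0,0,0,0.015,-0.002,0,1,0,0,0,0.005,-0.001,0,1,0,0,0,0,0,0.02,1,0,0,0,0,0,0.02,1,0,0,0,0,0,0.02,1,0,0,0,0,0,0,1]}}

```text
time: 25.6
tool_pos: [0.4721, 0.2799, 0.0586]
tcp_rot: [-2.117, -2.318, 0.007]
ft_force: [0.4, -0.3, -2.4]
opening: 0.0402
```

```bash
python3 -c "
from h import *; from station import env
s=st(env,[.4735,.2826,.0352])
f=env.grab_frame('scene')
cv2.imwrite('pics/s14.png',cv2.resize(f['pixels'][20:200,290:470,::-1],(600,600)))
"
```

```text
t 25.6 pos [0.4721 0.2799 0.0586] F [ 0.4 -0.3 -2.4] op 0.0402 yawY 5.18 zax [-0.0044 -0.0019 -1.    ]
shift tool [0.0026 0.0017 0.0234]
```

View pics/s14.png

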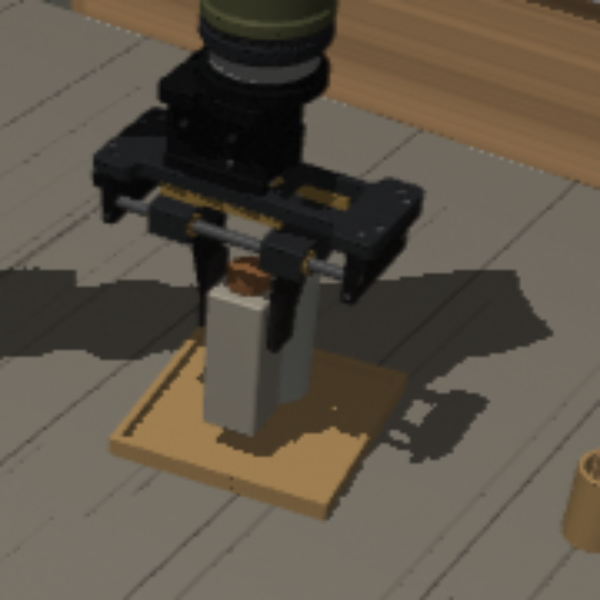

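>>> {"fn": "send_rows", "kwargs": {"targets": [0,0,0,0,0.001,0.01,1,0,0,0,0,0,0.006,1,0,0,0,0,0,0.003,1,0,0,0,0,0,0.002,1,0,0,0,0,0,0.001,1,0,0,0,0,0,0,1]}}

```text
time: 26.4
tool_pos: [0.4747, 0.2816, 0.0393]
tcp_rot: [2.118, 2.32, 0.0]
ft_force: [-0.6, -0.1, -1.5]
opening: 0.0399
```

>>> {"fn": "send_rows", "kwargs": {"targets": [0,0,0,0,0,0.001,1,0,0,0,0,0,0,1,0,0,0,0,0,0,1]}}

```text
time: 26.78
tool_pos: [0.4747, 0.2816, 0.0382]
tcp_rot: [2.118, 2.32, -0.0]
ft_force: [0.5, 0.3, -1.7]
opening: 0.0405
```

Target about .0352: 3 mm more.

>>> {"fn": "send_rows", "kwargs": {"targets": [0,0,0,0,0,0.001,1,0,0,0,0,0,0.001,1,0,0,0,0,0,0.001,1,0,0,0,0,0,0,1]}}

```text
time: 27.28
tool_pos: [0.4747, 0.2816, 0.0353]
tcp_rot: [2.118, 2.32, -0.0]
ft_force: [0.6, -0.1, -0.4]
opening: 0.04
```

>>> {"fn": "send_rows", "kwargs": {"targets": [0,0,0,0,0,0.001,1,0,0,0,0,0,0,1]}}

```text
time: 27.52
tool_pos: [0.4748, 0.2819, 0.0352]
tcp_rot: [2.118, 2.32, 0.0]
ft_force: [-1.4, -1.5, 6.6]
opening: 0.04
```

>>> {"fn": "send_rows", "kwargs": {"targets": [0,0,0,0,0,0,0,0,0,0,0,0,0,0,0,0,0,0,0,0,0,0,0,0,0,0,0,0,0,0,0,0,0,0,0,0,0,0,0,0,-0.01,0,0,0,0,0,0,-0.03,0,0,0,0,0,0,-0.04,0]}}

```text
time: 28.52
tool_pos: [0.4741, 0.2814, 0.115]
tcp_rot: [-2.117, -2.32, 0.002]
ft_force: [1.8, -0.0, 0.6]
opening: 0.0868
```

>>> {"fn": "send_rows", "kwargs": {"targets": [0,0,0,0,0,-0.04,0,0,0,0,-0.03,0.01,0,0.35,0,0,0,-0.045,0.015,0,0.35,0,0,0,-0.045,0.015,0,0.35,0,0,0,-0.045,0.015,0,0.35,0,0,0,-0.045,0.015,0,0.35,0,0,0,-0.045,0.015,0,0.35,0,0,0,-0.045,0.012,0,0.35]}}

```text
time: 29.52
tool_pos: [0.5993, -0.0097, 0.1551]
tcp_rot: [2.117, 2.32, 0.001]
ft_force: [0.3, -0.4, -0.3]
opening: 0.0567
```

>>> {"fn": "send_rows", "kwargs": {"targets": [0,0,0,0,0,0,0.35,0,0,0,0,0,0,0.35,0,0,0,0,0,0,0.35]}}

```text
time: 29.9
tool_pos: [0.5983, -0.0064, 0.1547]
tcp_rot: [2.115, 2.323, 0.001]
ft_force: [-0.1, 0.6, -0.1]
opening: 0.0569
```

```bash
python3 -c "
from h import *; from station import env
s=st(env,[.6072,-.0355,-.013])
f=env.grab_frame('scene')
cv2.imwrite('pics/s15.png',f['pixels'][:,:,::-1])
"
```

```text
t 29.9 pos [ 0.5983 -0.0064  0.1547] F [-0.1  0.6 -0.1] op 0.0569 yawY 5.37 zax [ 4.e-04  2.e-04 -1.e+00]
shift tool [-0.0298  0.0061  0.1677]
```

View pics/s15.png

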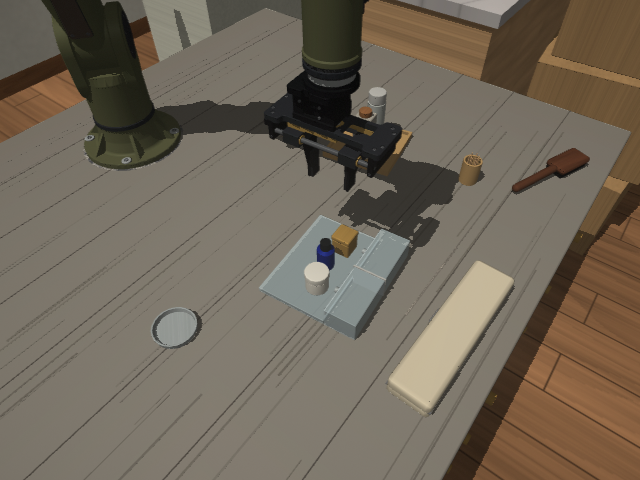

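>>> {"fn": "send_rows", "kwargs": {"targets": [0,0,0,-0.015,0.003,0,0.35,0,0,0,-0.015,0.003,0,0.35,0,0,0,0,0,0.02,0.35,0,0,0,0,0,0.03,0.35,0,0,0,0,0,0.03,0.35,0,0,0,0,0,0.02,0.35,0,0,0,0,0,0,0.35,0,0,0,0,0,0,0.35]}}

```text
time: 30.95
tool_pos: [0.608, -0.0374, 0.055]
tcp_rot: [2.117, 2.32, 0.002]
ft_force: [-0.3, -0.5, 1.4]
opening: 0.0564
```

```bash
python3 -c "
from h import *; from station import env
s=st(env,[.6072,-.0355,-.013])
f=env.grab_frame('scene')
cv2.imwrite('pics/s16.png',cv2.resize(f['pixels'][170:320,250:400,::-1],(600,600)))
"
```

```text
t 30.95 pos [ 0.608  -0.0374  0.055 ] F [-0.3 -0.5  1.4] op 0.0564 yawY 5.23 zax [ 1.3e-03  1.0e-04 -1.0e+00]
shift tool [ 0.0019 -0.0007  0.068 ]
```

View pics/s16.png

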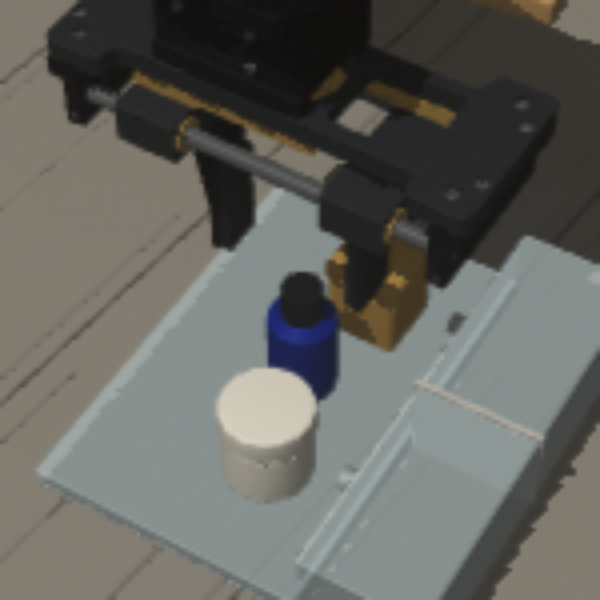

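>>> {"fn": "send_rows", "kwargs": {"targets": [0,0,0,0.002,0,0.01,0.35,0,0,0,0,0,0.015,0.35,0,0,0,0,0,0.015,0.35,0,0,0,0,0,0.015,0.35,0,0,0,0,0,0.01,0.35,0,0,0,0,0,0.003,0.35,0,0,0,0,0,0,0.35]}}

```text
time: 31.88
tool_pos: [0.6072, -0.0356, -0.0137]
tcp_rot: [2.118, 2.32, 0.0]
ft_force: [0.4, 0.3, -0.8]
opening: 0.0563
```

```bash
python3 -c "
from h import *; from station import env
s=st(env,[.6072,-.0355,-.013])
f=env.grab_frame('scene')
cv2.imwrite('pics/s17.png',cv2.resize(f['pixels'][170:320,250:400,::-1],(600,600)))
"
```

```text
t 31.88 pos [ 0.6072 -0.0356 -0.0137] F [ 0.4  0.3 -0.8] op 0.0563 yawY 5.22 zax [ 2.e-04  0.e+00 -1.e+00]
shift tool [ 0.0001  0.     -0.0007]
```

View pics/s17.png

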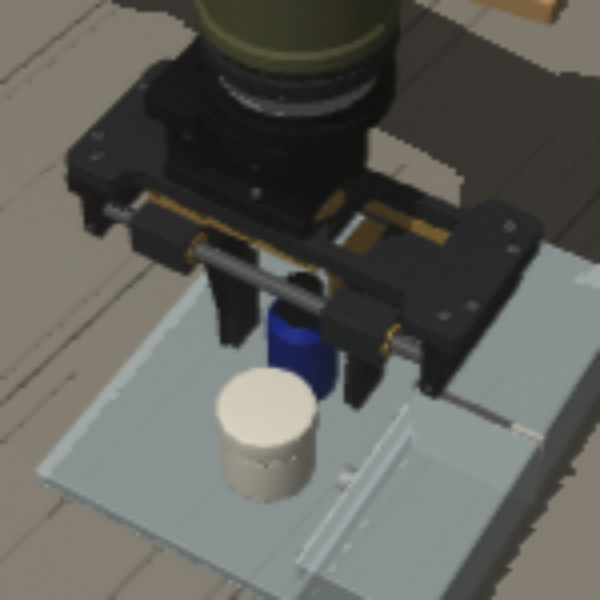

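>>> {"fn": "send_rows", "kwargs": {"targets": [0,0,0,0,0,0,1,0,0,0,0,0,0,1,0,0,0,0,0,0,1,0,0,0,0,0,0,1,0,0,0,0,0,0,1,0,0,0,0,0,0,1]}}

```text
time: 32.67
tool_pos: [0.6073, -0.0357, -0.0136]
tcp_rot: [2.118, 2.32, 0.0]
ft_force: [0.2, -0.4, 0.5]
opening: 0.0312
```

>>> {"fn": "send_rows", "kwargs": {"targets": [0,0,0,0,0,-0.005,1,0,0,0,0,0,-0.015,1,0,0,0,0,0,-0.02,1,0,0,0,0,0,-0.025,1,0,0,0,0,0,-0.025,1,0,0,0,0,0,0,1]}}

```text
time: 33.42
tool_pos: [0.6093, -0.0355, 0.0797]
tcp_rot: [2.115, 2.317, 0.005]
ft_force: [0.2, 0.4, -0.5]
opening: 0.0316
```

```bash
python3 -c "
from h import *; from station import env
s=st(env,[.4850,-.2900,.075])
f=env.grab_frame('scene')
cv2.imwrite('pics/s18.png',f['pixels'][:,:,::-1])
"
```

```text
t 33.42 pos [ 0.6093 -0.0355  0.0797] F [ 0.2  0.4 -0.5] op 0.0316 yawY 5.22 zax [ 0.0057 -0.001  -1.    ]
shift tool [-0.2422 -0.1469  0.0042]
```

View pics/s18.png

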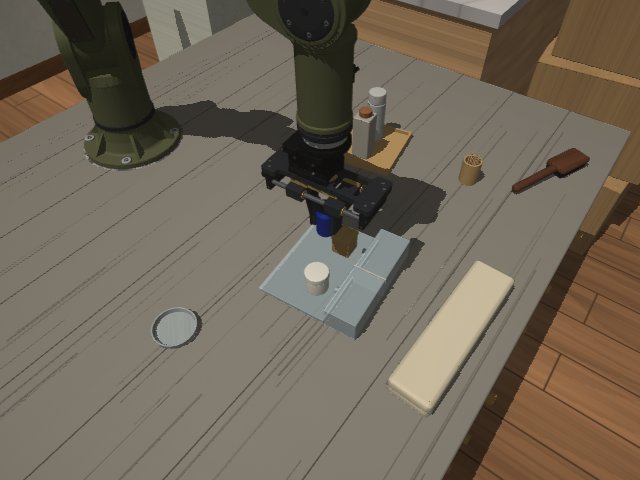

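>>> {"fn": "send_rows", "kwargs": {"targets": [0,0,0,-0.012,-0.008,0,1,0,0,0,-0.025,-0.015,0,1,0,0,0,-0.035,-0.021,0,1,0,0,0,-0.035,-0.021,0,1,0,0,0,-0.035,-0.021,0,1,0,0,0,-0.035,-0.021,0,1,0,0,0,-0.035,-0.021,0,1,0,0,0,-0.02,-0.013,0,1]}}

```text
time: 34.48
tool_pos: [0.4845, -0.2827, 0.0749]
tcp_rot: [-2.121, -2.314, 0.003]
ft_force: [0.8, 0.7, -0.7]
opening: 0.0313
```

>>> {"fn": "send_rows", "kwargs": {"targets": [0,0,0,-0.008,-0.005,0,1,0,0,0,0,0,0,1,0,0,0,0,0,0,1,0,0,0,0,0,0,1]}}

```text
time: 34.98
tool_pos: [0.4841, -0.2866, 0.0763]
tcp_rot: [-2.115, -2.323, -0.001]
ft_force: [-0.7, 0.3, -1.0]
opening: 0.0312
```

```bash
python3 -c "
from h import *; from station import env
s=st(env,[.4855,-.2895,-.0226])
f=env.grab_frame('scene')
cv2.imwrite('pics/s19.png',cv2.resize(f['pixels'][190:390,80:280,::-1],(600,600)))
print(cast(f,174.7,328,.012))
"
```

```text
t 34.98 pos [ 0.4841 -0.2866  0.0763] F [-0.7  0.3 -1. ] op 0.0312 yawY 5.34 zax [ 2.e-04  3.e-04 -1.e+00]
shift tool [-0.003   0.0011  0.0989]
[ 0.49003474 -0.28996238  0.012     ]
```

View pics/s19.png

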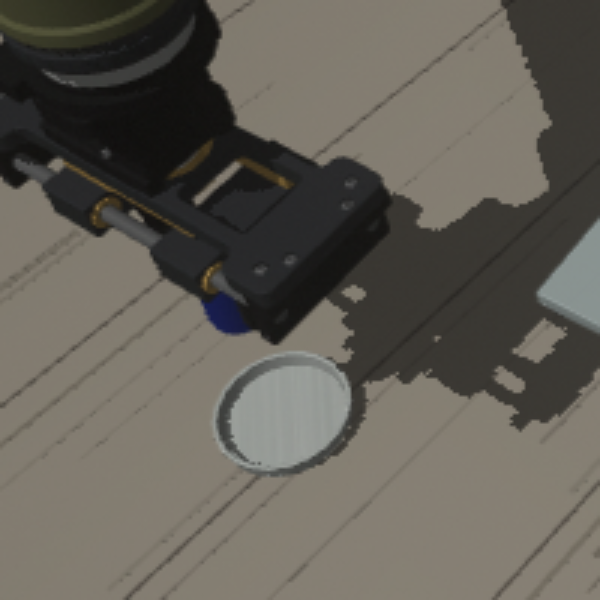

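>>> {"fn": "send_rows", "kwargs": {"targets": [0,0,0,-0.003,0.002,0.01,1,0,0,0,0,0,0.02,1,0,0,0,0,0,0.02,1,0,0,0,0,0,0.02,1,0,0,0,0,0,0.01,1,0,0,0,0,0,0.005,1,0,0,0,0,0,0,1]}}

```text
time: 35.9
tool_pos: [0.4859, -0.2907, -0.0088]
tcp_rot: [2.118, 2.32, 0.0]
ft_force: [-0.1, 0.2, -1.6]
opening: 0.0316
```

```bash
python3 -c "
from h import *; from station import env
s=st(env,[.4865,-.29,-.0226])
f=env.grab_frame('scene')
cv2.imwrite('pics/s20.png',cv2.resize(f['pixels'][240:390,100:250,::-1],(600,600)))
"
```

```text
t 35.9 pos [ 0.4859 -0.2907 -0.0088] F [-0.1  0.2 -1.6] op 0.0316 yawY 5.22 zax [ 1.e-04  0.e+00 -1.e+00]
shift tool [0.0007 0.0007 0.0138]
```

View pics/s20.png

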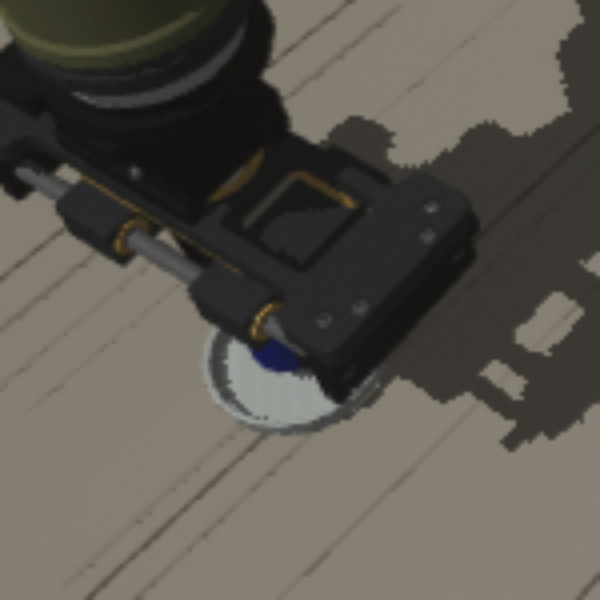

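>>> {"fn": "send_rows", "kwargs": {"targets": [0,0,0,0,0,0.005,1,0,0,0,0,0,0.004,1,0,0,0,0,0,0.002,1,0,0,0,0,0,0.001,1,0,0,0,0,0,0.001,1,0,0,0,0,0,0,1]}}

```text
time: 36.7
tool_pos: [0.4857, -0.2908, -0.0218]
tcp_rot: [2.118, 2.32, -0.0]
ft_force: [0.0, 0.4, -1.4]
opening: 0.0312
```

>>> {"fn": "send_rows", "kwargs": {"targets": [0,0,0,0,0,0.001,1,0,0,0,0,0,0,1]}}

```text
time: 36.95
tool_pos: [0.4858, -0.2908, -0.0226]
tcp_rot: [2.118, 2.32, -0.0]
ft_force: [-0.5, -0.2, 0.1]
opening: 0.0316
```

>>> {"fn": "send_rows", "kwargs": {"targets": [0,0,0,0,0,0.001,1,0,0,0,0,0,0,1]}}

```text
time: 37.2
tool_pos: [0.4859, -0.2909, -0.0226]
tcp_rot: [2.118, 2.32, -0.001]
ft_force: [-2.6, 1.4, 8.2]
opening: 0.0309
```

>>> {"fn": "send_rows", "kwargs": {"targets": [0,0,0,0,0,0,0.35,0,0,0,0,0,0,0.35,0,0,0,0,0,0,0.35,0,0,0,0,0,0,0.35,0,0,0,0,0,0,0.35,0,0,0,0,0,-0.01,0.35,0,0,0,0,0,-0.02,0.35,0,0,0,0,0,-0.04,0]}}

```text
time: 38.2
tool_pos: [0.485, -0.2902, 0.0471]
tcp_rot: [-2.116, -2.319, 0.0]
ft_force: [1.3, 0.2, 1.0]
opening: 0.0612
```

>>> {"fn": "send_rows", "kwargs": {"targets": [0,0,0,0,0,-0.05,0,0,0,0,0,0,-0.05,0,0,0,0,0.03,0,0,0,0,0,0,0.05,0,0,0,0,0,0,0.05,0,0,0,0,0,0,0.05,0,0,0,0,0,0,0.05,0,0,0,0,0,0,0.05,0,0,0]}}

```text
time: 39.2
tool_pos: [0.4604, -0.01, 0.1476]
tcp_rot: [2.115, 2.319, -0.0]
ft_force: [0.5, -0.1, 0.5]
opening: 0.0874
```

```bash
python3 -c "
from h import *; from station import env
s=st(env,[.4747,.2816,.0352])
f=env.grab_frame('scene');g=env.grab_frame('top')
cv2.imwrite('pics/s21.png',f['pixels'][:,:,::-1]);cv2.imwrite('pics/t21.png',g['pixels'][:,:,::-1])
"
```

```text
t 39.2 pos [ 0.4604 -0.01    0.1476] F [ 0.5 -0.1  0.5] op 0.0874 yawY 5.26 zax [ 0.0018 -0.002  -1.    ]
shift tool [0.2893 0.0408 0.1118]
```

View pics/s21.png

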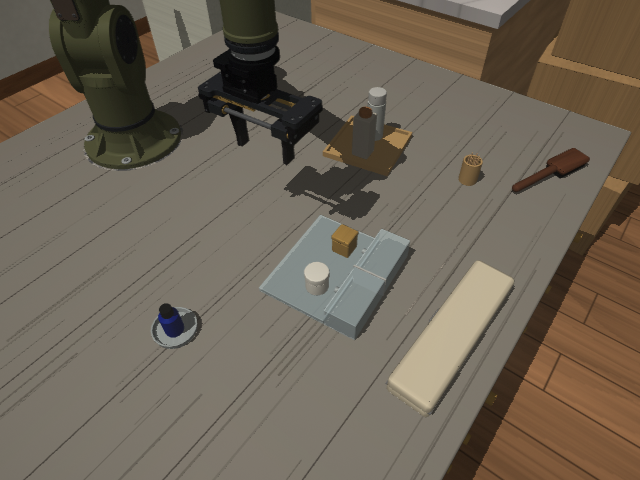

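View pics/t21.png

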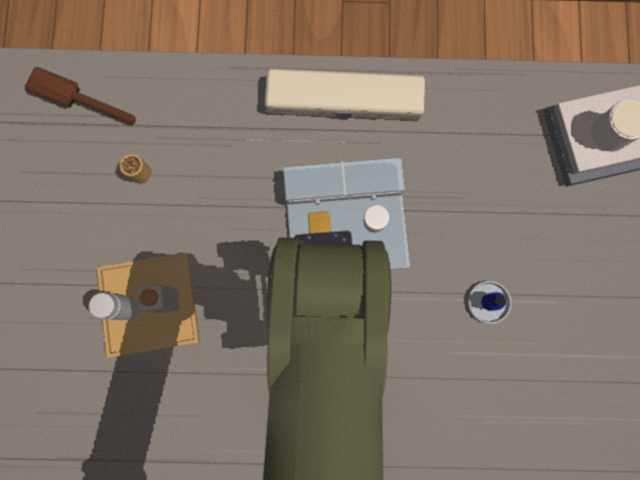

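```bash
python3 -c "
from h import *
T=load('top0');S=load('scene0')
t=cv2.imread('pics/t21.png');s=cv2.imread('pics/s21.png')
print('bottle if at .4865,-.29: cap top',proj(T,[.4865,-.29,.067]),proj(S,[.4865,-.29,.067]),'base',proj(S,[.4865,-.29,.003]))
print(cast(T,501,300,.067))
a=cv2.resize(t[270:335,455:520],(400,400),interpolation=2);b=cv2.resize(s[290:355,140:205],(400,400),interpolation=2)
cv2.imwrite('pics/c21.png',np.hstack([a,b]))"
```

```text
bottle if at .4865,-.29: cap top [498.68297594 298.80752869] [164.7817306  308.59143459] base [174.56155573 329.70370434]
[ 0.48459038 -0.29385109  0.067     ]
```

View pics/c21.png

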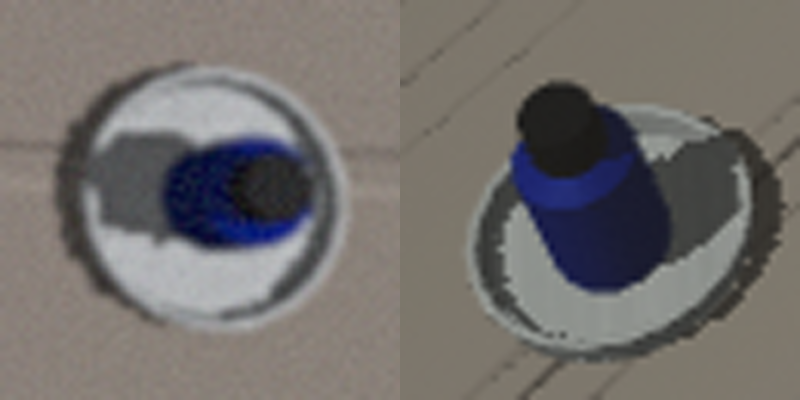

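>>> {"fn": "send_rows", "kwargs": {"targets": [0,0,0,0.045,0.006,0,0,0,0,0,0.045,0.006,0,0,0,0,0,0.045,0.006,0,0,0,0,0,0.045,0.006,0,0,0,0,0,0.045,0.006,0,0,0,0,0,0.04,0.006,0,0,0,0,0,0.02,0.004,0,0,0,0,0,0,0,0,0]}}

```text
time: 40.3
tool_pos: [0.474, 0.2773, 0.1471]
tcp_rot: [-2.114, -2.323, -0.002]
ft_force: [-1.0, -0.4, -0.9]
opening: 0.0872
```

>>> {"fn": "send_rows", "kwargs": {"targets": [0,0,0,0,0,0,0,0,0,0,0,0,0,0,0,0,0,0,0,0,0,0,0,0,0,0,0,0]}}

```text
time: 40.8
tool_pos: [0.4744, 0.2749, 0.1463]
tcp_rot: [2.119, 2.319, -0.0]
ft_force: [0.6, -0.0, -0.0]
opening: 0.0868
```

```bash
python3 -c "
from h import *; from station import env
s=st(env,[.4747,.2816,.0352])
"
```

```text
t 40.8 pos [0.4744 0.2749 0.1463] F [ 0.6 -0.  -0. ] op 0.0868 yawY 5.16 zax [ 3.e-04 -5.e-04 -1.e+00]
shift tool [0.0067 0.0008 0.1111]
```

>>> {"fn": "send_rows", "kwargs": {"targets": [0,0,0,0.007,0.001,0.01,0,0,0,0,0,0,0.025,0,0,0,0,0,0,0.025,0,0,0,0,0,0,0.025,0,0,0,0,0,0,0.016,0,0,0,0,0,0,0.01,0,0,0,0,0,0,0,0,0,0,0,0,0,0,0]}}

```text
time: 41.8
tool_pos: [0.4751, 0.2831, 0.036]
tcp_rot: [2.118, 2.32, 0.002]
ft_force: [0.5, -0.6, -0.0]
opening: 0.087
```

```bash
python3 -c "
from h import *; from station import env
s=st(env,[.4747,.2816,.0352])
f=env.grab_frame('scene')
cv2.imwrite('pics/s22.png',cv2.resize(f['pixels'][20:200,290:470,::-1],(600,600)))
"
```

```text
t 41.8 pos [0.4751 0.2831 0.036 ] F [ 0.5 -0.6 -0. ] op 0.087 yawY 5.21 zax [ 1.2e-03  6.0e-04 -1.0e+00]
shift tool [-0.0014 -0.0005  0.0008]
```

View pics/s22.png

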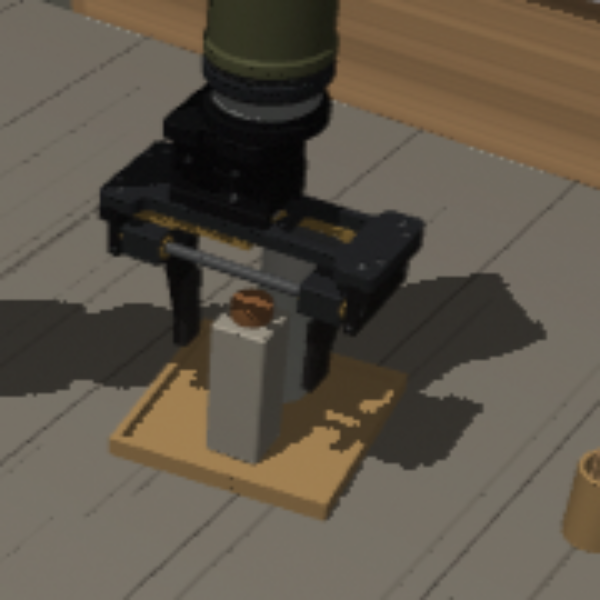

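>>> {"fn": "send_rows", "kwargs": {"targets": [0,0,0,-0.0015,0,0.001,0,0,0,0,0,0,0,1,0,0,0,0,0,0,1,0,0,0,0,0,0,1,0,0,0,0,0,0,1,0,0,0,0,0,0,1,0,0,0,0,0,0,1,0,0,0,0,0,0,1]}}

```text
time: 42.85
tool_pos: [0.4748, 0.281, 0.0342]
tcp_rot: [2.118, 2.32, -0.0]
ft_force: [0.9, 0.4, -0.5]
opening: 0.0401
```

>>> {"fn": "send_rows", "kwargs": {"targets": [0,0,0,0,0,0,1,0,0,0,0,0,0,1]}}

```text
time: 43.1
tool_pos: [0.4747, 0.2811, 0.0342]
tcp_rot: [2.118, 2.32, -0.0]
ft_force: [0.8, 0.2, 0.4]
opening: 0.0401
```

```bash
python3 -c "
from h import *; from station import env
s=st(env,[.5618,-.067,.0412])
"
```

```text
t 43.1 pos [0.4747 0.2811 0.0342] F [0.8 0.2 0.4] op 0.0401 yawY 5.21 zax [ 0.e+00 -1.e-04 -1.e+00]
shift tool [-0.3546  0.0551 -0.007 ]
```

>>> {"fn": "send_rows", "kwargs": {"targets": [0,0,0,0,0,-0.005,1,0,0,0,0,0,-0.015,1,0,0,0,0,0,-0.02,1,0,0,0,0,0,-0.02,1,0,0,0,0,0,-0.02,1,0,0,0,-0.01,0.002,0,1,0,0,0,-0.02,0.003,0,1,0,0,0,-0.03,0.005,0,1]}}

```text
time: 44.1
tool_pos: [0.4896, 0.2214, 0.1137]
tcp_rot: [-2.116, -2.322, 0.002]
ft_force: [0.1, 0.5, -2.2]
opening: 0.0397
```

>>> {"fn": "send_rows", "kwargs": {"targets": [0,0,0,-0.035,0.005,0,1,0,0,0,-0.035,0.006,0,1,0,0,0,-0.035,0.005,0,1,0,0,0,-0.035,0.006,0,1,0,0,0,-0.035,0.005,0,1,0,0,0,-0.035,0.006,0,1,0,0,0,-0.035,0.005,0,1,0,0,0,-0.03,0.005,0,1]}}

```text
time: 45.1
tool_pos: [0.5573, -0.0505, 0.1134]
tcp_rot: [-2.12, -2.318, 0.002]
ft_force: [0.1, 0.2, -1.6]
opening: 0.0401
```

>>> {"fn": "send_rows", "kwargs": {"targets": [0,0,0,-0.015,0.002,0,1,0,0,0,0,0,0,1,0,0,0,0,0,0.01,1,0,0,0,0,0,0.02,1,0,0,0,0,0,0.02,1,0,0,0,0,0,0,1,0,0,0,0,0,0,1]}}

```text
time: 45.98
tool_pos: [0.5614, -0.062, 0.0642]
tcp_rot: [-2.117, -2.321, -0.0]
ft_force: [0.4, -0.4, -1.6]
opening: 0.0402
```

```bash
python3 -c "
from h import *; from station import env
s=st(env,[.5618,-.067,.0402])
f=env.grab_frame('scene')
cv2.imwrite('pics/s23.png',cv2.resize(f['pixels'][150:330,220:400,::-1],(600,600)))
"
```

```text
t 45.98 pos [ 0.5614 -0.062   0.0642] F [ 0.4 -0.4 -1.6] op 0.0402 yawY 5.24 zax [ 1.e-04  4.e-04 -1.e+00]
shift tool [-0.005  -0.0001  0.024 ]
```

View pics/s23.png

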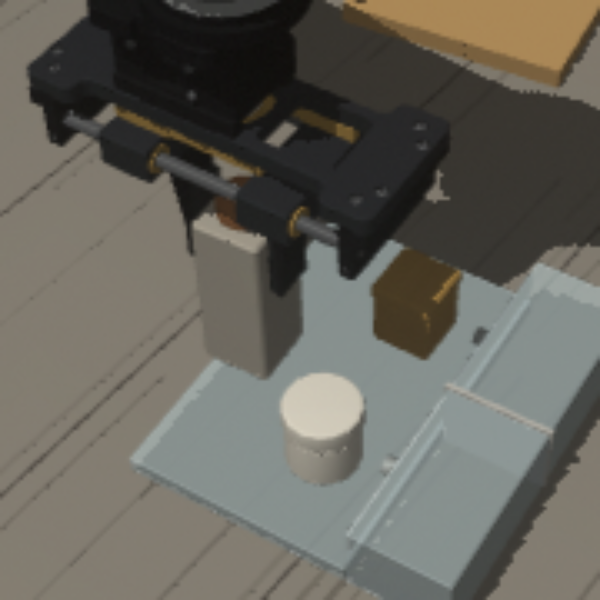

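>>> {"fn": "send_rows", "kwargs": {"targets": [0,0,0,-0.0055,0,0.01,1,0,0,0,0,0,0.007,1,0,0,0,0,0,0.003,1,0,0,0,0,0,0.002,1,0,0,0,0,0,0,1]}}

```text
time: 46.65
tool_pos: [0.5618, -0.0678, 0.0422]
tcp_rot: [-2.118, -2.32, 0.0]
ft_force: [-0.4, -0.4, -2.3]
opening: 0.0401
```

>>> {"fn": "send_rows", "kwargs": {"targets": [0,0,0,0,0,0.001,1,0,0,0,0,0,0.001,1,0,0,0,0,0,0,1]}}

```text
time: 47.02
tool_pos: [0.5618, -0.0679, 0.0403]
tcp_rot: [2.118, 2.32, -0.0]
ft_force: [0.3, -0.0, -3.4]
opening: 0.0405
```

>>> {"fn": "send_rows", "kwargs": {"targets": [0,0,0,0,0,0.001,1,0,0,0,0,0,0,1]}}

```text
time: 47.28
tool_pos: [0.562, -0.0679, 0.0401]
tcp_rot: [2.118, 2.32, -0.001]
ft_force: [-1.1, 0.3, 5.5]
opening: 0.0401
```

>>> {"fn": "send_rows", "kwargs": {"targets": [0,0,0,0,0,0,0,0,0,0,0,0,0,0,0,0,0,0,0,0,0,0,0,0,0,0,0,0,0,0,0,0,0,0,0,0,0,0,0,0,-0.01,0,0,0,0,0,0,-0.03,0,0,0,0,0,0,-0.04,0]}}

```text
time: 48.28
tool_pos: [0.5612, -0.0678, 0.12]
tcp_rot: [-2.117, -2.32, 0.001]
ft_force: [-0.3, -0.2, 0.3]
opening: 0.0868
```

>>> {"fn": "send_rows", "kwargs": {"targets": [0,0,0,0,0,-0.03,0,0,0,0,0.03,-0.004,0,0,0,0,0,0.05,-0.008,0,0,0,0,0,0.05,-0.008,0,0,0,0,0,0.05,-0.008,0,0,0,0,0,0.05,-0.008,0,0,0,0,0,0.05,-0.008,0,0,0,0,0,0.05,-0.007,0,0]}}

```text
time: 49.28
tool_pos: [0.4808, 0.2576, 0.1501]
tcp_rot: [2.118, 2.319, 0.001]
ft_force: [1.0, 0.3, 0.7]
opening: 0.087
```

>>> {"fn": "send_rows", "kwargs": {"targets": [0,0,0,0.05,-0.006,0,0,0,0,0,0.03,-0.004,0,0,0,0,0,0.01,-0.002,0,0,0,0,0,0,0,0,0,0,0,0,0,0,0,0,0,0,0,0,0,0,0]}}

```text
time: 50.02
tool_pos: [0.4619, 0.3429, 0.1491]
tcp_rot: [2.121, 2.317, -0.001]
ft_force: [0.1, 0.5, 0.7]
opening: 0.0871
```

```bash
python3 -c "
from h import *; from station import env
s=st(env,[.4603,.3506,.0353])
f=env.grab_frame('scene');g=env.grab_frame('top')
cv2.imwrite('pics/s24.png',f['pixels'][:,:,::-1]);cv2.imwrite('pics/t24.png',g['pixels'][:,:,::-1])
"
```

```text
t 50.02 pos [0.4619 0.3429 0.1491] F [0.1 0.5 0.7] op 0.0871 yawY 5.06 zax [ 3.e-04 -1.e-03 -1.e+00]
shift tool [ 0.0079 -0.0009  0.1138]
```

View pics/s24.png

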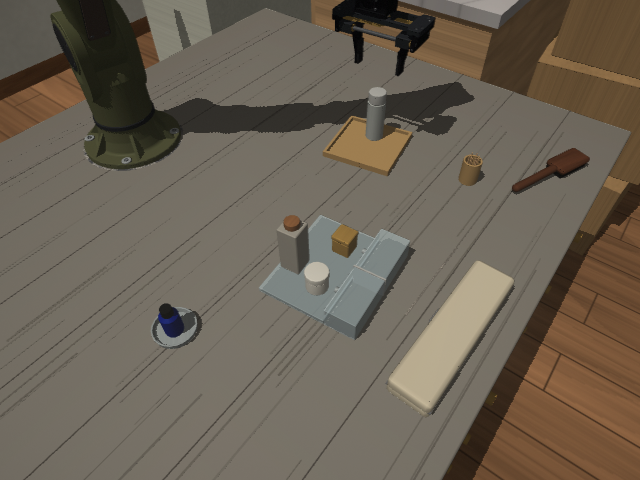

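Lotion is back (cap at 292,222, as at first). Now the can.

>>> {"fn": "send_rows", "kwargs": {"targets": [0,0,0,0.007,-0.001,0.01,0,0,0,0,0,0,0.025,0,0,0,0,0,0,0.025,0,0,0,0,0,0,0.025,0,0,0,0,0,0,0.016,0,0,0,0,0,0,0.01,0,0,0,0,0,0,0.003,0,0,0,0,0,0,0,0]}}

```text
time: 51.12
tool_pos: [0.4595, 0.3518, 0.0356]
tcp_rot: [2.118, 2.32, 0.001]
ft_force: [-0.1, 0.5, -0.2]
opening: 0.087
```

```bash
python3 -c "
from h import *; from station import env
s=st(env,[.4603,.3506,.0353])
f=env.grab_frame('scene')
cv2.imwrite('pics/s25.png',cv2.resize(f['pixels'][20:200,290:470,::-1],(600,600)))
"
```

```text
t 51.12 pos [0.4595 0.3518 0.0356] F [-0.1  0.5 -0.2] op 0.087 yawY 5.22 zax [ 5.e-04  4.e-04 -1.e+00]
shift tool [-0.0013  0.0007  0.0003]
```

View pics/s25.png

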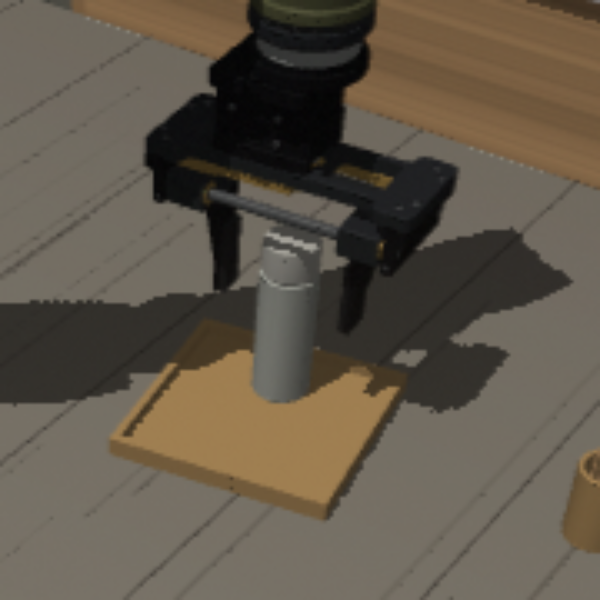

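>>> {"fn": "send_rows", "kwargs": {"targets": [0,0,0,-0.001,0.0005,0,0,0,0,0,0,0,0,1,0,0,0,0,0,0,1,0,0,0,0,0,0,1,0,0,0,0,0,0,1,0,0,0,0,0,0,1,0,0,0,0,0,0,1,0,0,0,0,0,0,1]}}

```text
time: 52.18
tool_pos: [0.4599, 0.3505, 0.0352]
tcp_rot: [2.118, 2.32, 0.0]
ft_force: [0.5, 1.0, 0.2]
opening: 0.0414
```

>>> {"fn": "send_rows", "kwargs": {"targets": [0,0,0,0,0,0,1,0,0,0,0,0,0,1]}}

```text
time: 52.42
tool_pos: [0.4599, 0.3505, 0.0352]
tcp_rot: [2.118, 2.32, -0.0]
ft_force: [0.4, 0.4, -0.5]
opening: 0.041
```

```bash
python3 -c "
from h import *; from station import env
s=st(env,[.5589,-.0140,.0413])
"
```

```text
t 52.42 pos [0.4599 0.3505 0.0352] F [ 0.4  0.4 -0.5] op 0.041 yawY 5.21 zax [-0.e+00 -1.e-04 -1.e+00]
shift tool [-0.372   0.0655 -0.0061]
```

>>> {"fn": "send_rows", "kwargs": {"targets": [0,0,0,0,0,-0.005,1,0,0,0,0,0,-0.015,1,0,0,0,0,0,-0.02,1,0,0,0,0,0,-0.02,1,0,0,0,0,0,-0.02,1,0,0,0,-0.01,0.002,0,1,0,0,0,-0.02,0.004,0,1,0,0,0,-0.03,0.006,0,1]}}

```text
time: 53.42
tool_pos: [0.4768, 0.2909, 0.1147]
tcp_rot: [-2.116, -2.321, 0.002]
ft_force: [0.5, -0.1, -1.7]
opening: 0.0414
```

>>> {"fn": "send_rows", "kwargs": {"targets": [0,0,0,-0.035,0.006,0,1,0,0,0,-0.035,0.006,0,1,0,0,0,-0.035,0.006,0,1,0,0,0,-0.035,0.006,0,1,0,0,0,-0.035,0.006,0,1,0,0,0,-0.035,0.006,0,1,0,0,0,-0.035,0.006,0,1,0,0,0,-0.03,0.005,0,1]}}

```text
time: 54.42
tool_pos: [0.5486, 0.0195, 0.1145]
tcp_rot: [-2.12, -2.318, 0.002]
ft_force: [1.3, -0.6, -1.9]
opening: 0.041
```

>>> {"fn": "send_rows", "kwargs": {"targets": [0,0,0,-0.015,0.004,0,1,0,0,0,-0.005,0.001,0,1,0,0,0,0,0,0,1,0,0,0,0,0,0,1,0,0,0,0,0,0,1,0,0,0,0,0,0,1]}}

```text
time: 55.18
tool_pos: [0.5558, 0.0033, 0.1153]
tcp_rot: [2.117, 2.321, -0.0]
ft_force: [-0.7, 0.3, -1.4]
opening: 0.0414
```

```bash
python3 -c "
from h import *; from station import env
s=st(env,[.5589,-.0140,.0413])
f=env.grab_frame('scene')
cv2.imwrite('pics/s26.png',cv2.resize(f['pixels'][130:310,220:400,::-1],(600,600)))
"
```

```text
t 55.17 pos [0.5558 0.0033 0.1153] F [-0.7  0.3 -1.4] op 0.0414 yawY 5.27 zax [ 1.e-04 -2.e-04 -1.e+00]
shift tool [-0.0175  0.0015  0.074 ]
```

View pics/s26.png

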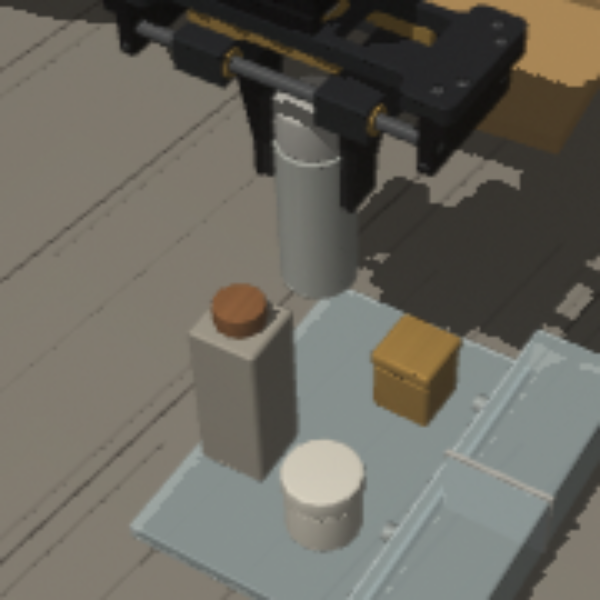

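>>> {"fn": "send_rows", "kwargs": {"targets": [0,0,0,-0.005,0.0005,0,1,0,0,0,-0.006,0.0005,0,1,0,0,0,-0.005,0.0005,0.005,1,0,0,0,0,0,0.015,1,0,0,0,0,0,0.02,1,0,0,0,0,0,0.015,1,0,0,0,0,0,0.005,1,0,0,0,0,0,0,1]}}

```text
time: 56.22
tool_pos: [0.5586, -0.0126, 0.0549]
tcp_rot: [-2.117, -2.32, 0.0]
ft_force: [-0.5, -0.7, -0.8]
opening: 0.0411
```

```bash
python3 -c "
from h import *; from station import env
s=st(env,[.5589,-.0130,.0413])
f=env.grab_frame('scene')
cv2.imwrite('pics/s27.png',cv2.resize(f['pixels'][130:310,220:400,::-1],(600,600)))
"
```

```text
t 56.23 pos [ 0.5586 -0.0126  0.0549] F [-0.5 -0.7 -0.8] op 0.0411 yawY 5.24 zax [-6.e-04  3.e-04 -1.e+00]
shift tool [-0.0004  0.0003  0.0136]
```

View pics/s27.png

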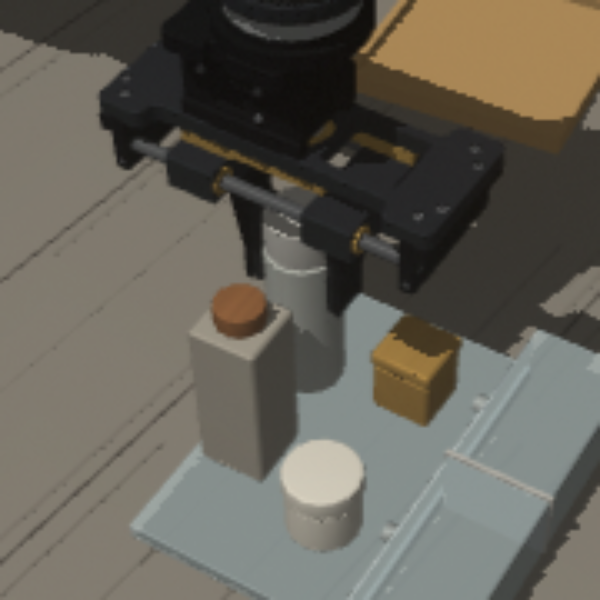

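>>> {"fn": "send_rows", "kwargs": {"targets": [0,0,0,-0.0005,0,0.005,1,0,0,0,0,0,0.004,1,0,0,0,0,0,0.002,1,0,0,0,0,0,0.001,1,0,0,0,0,0,0,1]}}

```text
time: 56.9
tool_pos: [0.5588, -0.0135, 0.0432]
tcp_rot: [2.118, 2.32, -0.0]
ft_force: [0.5, 0.1, -1.8]
opening: 0.0416
```

>>> {"fn": "send_rows", "kwargs": {"targets": [0,0,0,0,0,0.001,1,0,0,0,0,0,0,1]}}

```text
time: 57.15
tool_pos: [0.5588, -0.0135, 0.0422]
tcp_rot: [-2.118, -2.32, 0.0]
ft_force: [0.3, 1.2, -1.4]
opening: 0.0418
```

>>> {"fn": "send_rows", "kwargs": {"targets": [0,0,0,0,0,0.001,1,0,0,0,0,0,0,1]}}

```text
time: 57.4
tool_pos: [0.5588, -0.0135, 0.0412]
tcp_rot: [2.118, 2.32, -0.0]
ft_force: [-0.2, -0.7, -1.3]
opening: 0.0414
```

>>> {"fn": "send_rows", "kwargs": {"targets": [0,0,0,0,0,0.001,1,0,0,0,0,0,0,1]}}

```text
time: 57.65
tool_pos: [0.559, -0.0134, 0.0411]
tcp_rot: [2.118, 2.32, -0.001]
ft_force: [-2.2, 0.0, 5.5]
opening: 0.0416
```

Contact. Release, rise, and back off out of the views.

>>> {"fn": "send_rows", "kwargs": {"targets": [0,0,0,0,0,0,0,0,0,0,0,0,0,0,0,0,0,0,0,0,0,0,0,0,0,0,0,0,0,0,0,0,0,0,0,0,0,0,0,0,-0.01,0,0,0,0,0,0,-0.03,0,0,0,0,0,0,-0.04,0]}}

```text
time: 58.65
tool_pos: [0.5582, -0.0134, 0.121]
tcp_rot: [-2.117, -2.32, 0.001]
ft_force: [1.2, 0.2, -0.6]
opening: 0.0871
```

>>> {"fn": "send_rows", "kwargs": {"targets": [0,0,0,0,0,-0.03,0,0,0,0,0.03,-0.01,0,0,0,0,0,0.05,-0.01,0,0,0,0,0,0.05,-0.01,0,0,0,0,0,0.05,-0.01,0,0,0,0,0,0.05,-0.01,0,0,0,0,0,0.03,-0.01,0,0,0,0,0,0,0,0,0]}}

```text
time: 59.65
tool_pos: [0.4722, 0.2441, 0.1501]
tcp_rot: [-2.108, -2.328, 0.0]
ft_force: [-0.3, -0.3, 1.2]
opening: 0.0872
```

>>> {"fn": "send_rows", "kwargs": {"targets": [0,0,0,0,0,0,0,0,0,0,0,0,0,0,0,0,0,0,0,0,0,0,0,0,0,0,0,0]}}

```text
time: 60.15
tool_pos: [0.4757, 0.2394, 0.1501]
tcp_rot: [-2.119, -2.319, 0.0]
ft_force: [-0.8, 0.0, 1.2]
opening: 0.0869
```

```bash
python3 -c "
from h import *; from station import env
s=st(env)
f=env.grab_frame('scene');g=env.grab_frame('top')
cv2.imwrite('pics/s28.png',f['pixels'][:,:,::-1])
t0=load('top0')['pixels'];s0=load('scene0')['pixels']
A=lambda im,b:cv2.resize(im[b[0]:b[1],b[2]:b[3],::-1],(400,300),interpolation=2)
bt=(170,290,270,430);bs=(180,300,250,410)
cv2.imwrite('pics/c28.png',np.vstack([np.hstack([A(t0,bt),A(g['pixels'],bt)]),np.hstack([A(s0,bs),A(f['pixels'],bs)])]))
for n,a,b,bx in (('top',t0,g['pixels'],bt),('scene',s0,f['pixels'],bs)):
  for c,lo,hi in(('cap',(5,120,60),(14,255,200)),('tin',(15,140,60),(25,255,255))):
    for im in(a,b):
      m=cv2.inRange(cv2.cvtColor(im,cv2.COLOR_RGB2HSV),lo,hi)[bx[0]:bx[1],bx[2]:bx[3]];M=cv2.moments(m,True);print(n,c,M['m00'],M['m10']/max(M['m00'],1)+bx[2],M['m01']/max(M['m00'],1)+bx[0])
"
```

```text
t 60.15 pos [0.4757 0.2394 0.1501] F [-0.8  0.   1.2] op 0.0869 yawY 5.14 zax [-1.e-04 -1.e-04 -1.e+00]
top cap 203.0 369.1970443349754 246.63546798029557
top cap 204.0 369.4852941176471 246.87254901960785
top tin 439.0 319.2847380410023 223.53986332574033
top tin 437.0 319.32265446224255 223.4462242562929
scene cap 194.0 291.3453608247423 222.34536082474227
scene cap 189.0 290.85185185185185 222.53968253968253
scene tin 413.0 343.1864406779661 237.16949152542372
scene tin 426.0 342.78169014084506 237.6549295774648
```

View pics/s28.png

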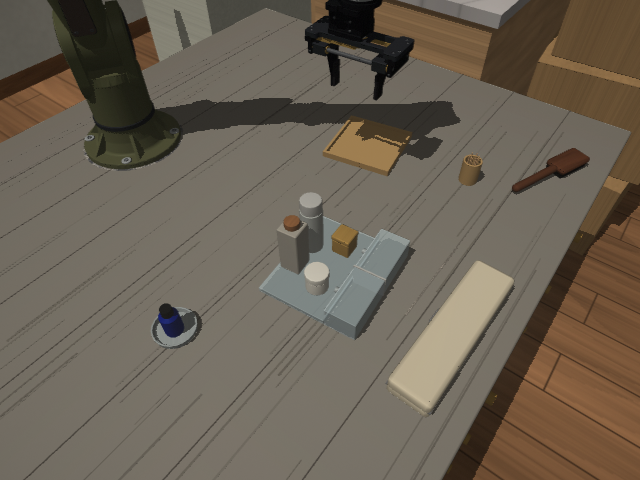

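View pics/c28.png

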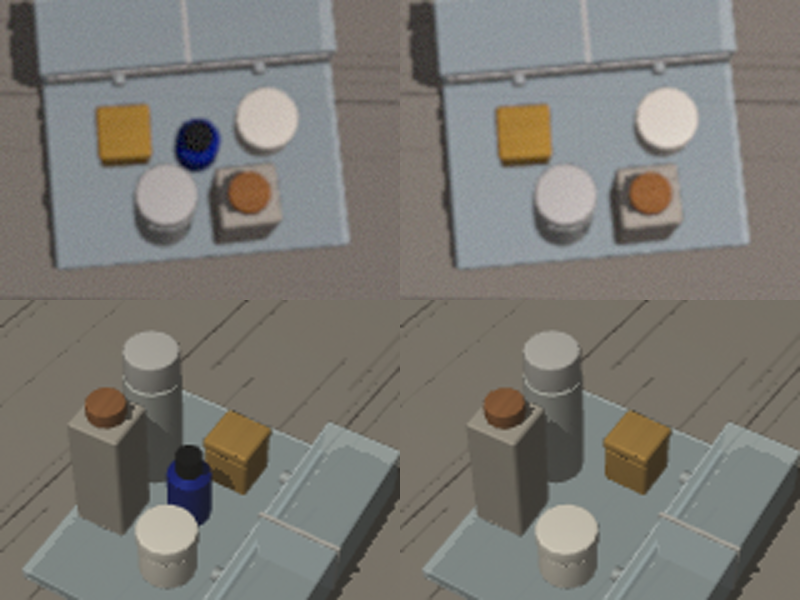

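Before/after crops match within about 1 px (lotion cap at (369,247) in the top view, can cap unmoved); bottle stands in the dish; arm clear.

```bash
python3 -c "
from station import env
print(env.close_job())"
```

```text
the job is handed in; nothing more can be done
None
```

I handed the job in at about 60 s on the robot's clock. No verdict was reported, so what follows rests on my own checks.

**What was done:** I moved the can and then the lotion bottle to the bamboo tray. I set the cobalt bottle in the ring dish, gripping it front and back, then put the lotion bottle and the can back on their first spots. Every set-down was lowered slowly until the wrist force showed contact, and only then released.

**Last checks:**
- **Lotion bottle:** its cap sits within about 0.5 px of its first position in both views, which is under 1 mm.
- **Can:** in the before and after crops it looks unmoved and upright. I judged this by eye. The measured tool pose at release was within 1 mm of the pose at pick-up.
- **Cobalt bottle:** it stands upright in the dish, within a few millimetres of the centre (the limit is 18 mm).
- **Bystanders:** the tin measures within 0.5 px of where it was. The jar and the toothpick holder look unmoved; I did not measure them.
- **Arm:** it finished with the gripper open, clear of everything.

**Disagreements:**
- **Tool height:** the reported TCP height reads about 38 mm lower than the real fingertips. The images and the finger shadows showed it first. I confirmed it by touching the bare dresser top, where the fingers met the surface at a reported z of -0.038. I corrected for this in every grasp and placing.
- **Cameras:** the two views differ by 3 to 6 mm at the same point. I used positions between the two.

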